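Ring up the sprued wax patterns for investing

TASK

The three sprued wax patterns on the casting tray are ready for investing: over each one lower the casting ring that fits its rubber former and stands taller than the wax, so that the ring sits upright and fully home round the collar, flat on the foot of the former. Leave the two low rings, which would not cover the wax, standing where they are, and do not touch the formers or the wax with the gripper.

Things in the scene. Friction and masses are not known exactly. Their poses are not given: they have to be found in the camera images.
- casting_tray: Low aluminium tray, 290 x 150 mm, fixed on the worktop: floor 4 mm above the worktop, rolled rim 12 mm above the worktop. Origin: centre of its underside; x along its long side, y across it, z up. The three formers stand in a row along its x axis, about 90 mm apart, in any order.
- former_small: Black rubber former, loose on the tray floor: foot 48 mm across, 8 mm high; on it a 5 mm high collar 27 mm across (2.5 mm play in the ring), then a cone to 24 mm with a single sprued crown of green wax, top at 42 mm, 10 mm across. Origin: centre of underside; z up. A ring fully home has its lower edge on the foot, 8 mm above this origin. Takes the 36 mm wide ring. 150 g.
- former_medium: Black rubber former, loose on the tray floor: foot 60 mm across, 8 mm high; on it a 5 mm high collar 39 mm across (2.5 mm play in the ring), then a cone to 24 mm with a sprued straight bridge of three crowns of green wax, top at 46 mm, 28 mm across. Origin: centre of underside; z up. A ring fully home has its lower edge on the foot, 8 mm above this origin. Takes the 48 mm wide ring. 150 g.
- former_large: Black rubber former, loose on the tray floor: foot 72 mm across, 8 mm high; on it a 5 mm high collar 51 mm across (2.5 mm play in the ring), then a cone to 24 mm with a sprued, slightly curved bridge of four crowns of green wax, top at 48 mm, 37 mm across. Origin: centre of underside; z up. A ring fully home has its lower edge on the foot, 8 mm above this origin. Takes the 60 mm wide ring. 150 g.
- ring_small: Open-ended steel casting ring (a plain round tube, 2 mm wall, with a thin white fibre lining), standing upright on the worktop at the start. The small ring: outer diameter 36 mm, inner diameter at the bottom edge 32 mm, height 44 mm. Origin: centre of its underside; z is its axis, upward. Its yaw means nothing. Mass about 90 g. Belongs on former_small.
- ring_medium: Open-ended steel casting ring (a plain round tube, 2 mm wall, with a thin white fibre lining), standing upright on the worktop at the start. The medium ring: outer diameter 48 mm, inner diameter at the bottom edge 44 mm, height 52 mm. Origin: centre of its underside; z is its axis, upward. Its yaw means nothing. Mass about 130 g. Belongs on former_medium.
- ring_large: Open-ended steel casting ring (a plain round tube, 2 mm wall, with a thin white fibre lining), standing upright on the worktop at the start. The large ring: outer diameter 60 mm, inner diameter at the bottom edge 56 mm, height 56 mm. Origin: centre of its underside; z is its axis, upward. Its yaw means nothing. Mass about 180 g. Belongs on former_large.
- short_medium: Open-ended steel casting ring (a plain round tube, 2 mm wall, with a thin white fibre lining), standing upright on the worktop at the start. The low ring of medium width: outer diameter 48 mm, inner diameter at the bottom edge 44 mm, height 28 mm. Origin: centre of its underside; z is its axis, upward. Its yaw means nothing. Mass about 80 g. Too low for any of the patterns; it stays where it is.
- short_large: Open-ended steel casting ring (a plain round tube, 2 mm wall, with a thin white fibre lining), standing upright on the worktop at the start. The low ring of large width: outer diameter 60 mm, inner diameter at the bottom edge 56 mm, height 28 mm. Origin: centre of its underside; z is its axis, upward. Its yaw means nothing. Mass about 100 g. Too low for any of the patterns; it stays where it is.
Mind the look-alikes: they are no part of the job. What is shaped like the former_small but blue or pink is not meant.

How it is judged:
By the outcome, as a careful person would: the job done as asked, in the order asked, and still so for the second after the job is handed in, with the robot touching nothing.
It also fails if it takes over 93 s, if anything falls off the work surface, if the arm or the gripper's body presses on something with over 40 N, if the wrist force passes 120 N, or if a joint passes its speed limit or range.

ROBOT

A 6-joint arm with a two-finger parallel gripper is mounted at the origin on a cart in front of the work surface, level with it; the furniture and walls round the work are solid. World frame = base frame: x ahead of the robot, y to its left, z up, the work surface at z = 0. Lengths are in m, angles in rad, forces in N, time in s.
With the tool pointing down it reaches from about 0.425 to 0.925 m from the base axis. Payload 12.5 kg.
Tool frame: the origin (TCP) lies at the very end of the fingers, on their centre line; the grasp point (between the pads) lies 19 mm behind it; z points along the fingers, x is the direction in which the jaws open and shut, and the axes are right-handed (so a half turn about z gives the same grasp; the last joint's range is limited). The gripper opens to 85 mm and grips with 20 to 120 N. Pads are 22 mm wide; open, the fingers measure 114 mm over their backs; the gripper's body (76 mm by 85 mm) begins 54 mm behind the grasp point. The pads swing forward as they close: fully open they stand 13 mm farther back than shut.
Start: joints at [1.156, 0.491, 1.559, -0, 1.092, -0.106], TCP at [0.19, 0.595, 0.193] pointing down, gripper open.
Joint ranges: [-3.1, 3.1], [-0.84, 2.19], [0.05, 2.79], [-1.13, 4.28], [0.06, 2.93], [-2.69, 2.69]. Speed limits (rad/s): [2.22, 2.22, 2.79, 3.14, 3.14, 3.14].

INTERFACE

Orientations are given as [roll, pitch, yaw] about the fixed x, y, z axes, in that order (R = Rz(yaw) Ry(pitch) Rx(roll)).
In Python, from bench import ctrl, vision gives the robot as it stands.
- The arm moves only by the tool send_rows, never from a script. Its argument "targets" is a list that holds one entry, the list of rows, each a list of 6 numbers: the shift along the tool's x, y, z in units of 25 mm (1.0 is 25 mm), then the turn, a rotation vector about the tool's x, y, z in units of 5 degrees (1.0 is 5 degrees). In form: [[[x, y, z, wx, wy, wz], ...]]. A call has 1 to 10 rows; each row shifts and turns the commanded pose from where the row before left it, along the tool's axes as they then stand; what a row does not reach is not made up. A row lasts 1/12 s, in which the tool goes at most 41.7 mm and 7.16 degrees, less where a joint would pass 70% of its speed; a pose out of reach is approached as far as the arm can. A call is refused whole if a number of a shift passes 1 or a number of a turn 1, either way. A call with a gripper value outside its range is refused whole. "hand" is the opening, from 0 (shut) to 1 (fully open), set as the call begins (left out, the last holds). The fingers move at their own pace and stop on an object; the grip force is fixed at half the most. Time passes only in rows, so rows that do not move let the fingers close. It gives the time, the measured TCP pose, the force and the opening at its end, in the units of the state.
- ctrl.sense(): the state, without advancing time (a new reading comes with each control period).
- vision.capture(name): name is "side" or "top" or "wrist"; returns a dict with "color" (400x640x3 uint8, red, green, blue), "camera_matrix" (3x3 intrinsics, pixels), "view" (4x4, takes a point from world to camera coordinates); the wrist camera has in their place "hand_eye" (4x4, takes a point from camera to tool coordinates, whose origin is the TCP and whose axes are the tool frame's). Camera axes: x right, y down, z forward; pixel columns grow to the right and rows downward; lengths in m; the calibration is good to about 2 mm. A picture is of the moment at which its call begins: read the wrist's pose just before it. There is no depth.
- ctrl.finish_job(): hands the job in, once; it reports no verdict.
The state is a dict: "time": time; "joint_pos": joint angles; "joint_vel": joint speeds; "joint_torque": joint torques, N m; "tool_pos": TCP position; "tool_rot": TCP orientation; "force": force on the tool from outside, world axes, zero at the start; "torque": the same for the moment, N m; "grip_width": opening from 0.0 (shut) to 1.0 (fully open).
Only numpy, scipy, OpenCV 4.12 (cv2) and the standard library are available. Lean on these libraries where they do the work, as an engineer would, in place of code of your own. Each camera call takes 0.05 s, during which the arm holds its last target.

## Working session

There is one attempt and no reset: what is moved stays moved. The work goes in short steps, Python scripts to look and compute and a tool call to move; the robot and the scene stay as the last step left them, time stands still between calls to the robot, and variables do not carry over. Pictures are saved under pics/ and viewed, and the job is handed in when it is done.

Besides the shell and the picture viewer there is one more tool, called after "Emit:" as a command line: name --argument value ..., lists and objects as JSON in quotes. send_rows: Moves the arm, as the interface text tells. Its arguments: {"type":"object","properties":{"targets":{"type":"array"},"hand":{"type":"number"}},"required":["targets"]}

```bash
ls; mkdir -p pics; python3 - <<'E'
from bench import ctrl, vision
import cv2, json, numpy as np
s=ctrl.sense(); print(s)
for n in ["top","side","wrist"]:
    r=vision.capture(n); cv2.imwrite(f"pics/{n}0.png",r["color"][:,:,::-1])
    print(n,np.round(r["camera_matrix"],1).tolist(),np.round(r.get("view",r.get("hand_eye")),4).tolist())
E
```

```text
pics
{'time': 0.0, 'joint_pos': array([ 1.15642341e+00,  4.91572823e-01,  1.55946965e+00, -1.94070070e-05,
        1.09171002e+00, -1.05583496e-01]), 'joint_vel': array([-0.00067889,  0.00057347,  0.00020843, -0.001033  , -0.00088343,
        0.0006535 ]), 'joint_torque': array([ 1.13599137e-03, -6.18445873e+01, -2.61602765e+01,  8.91442005e-05,
        3.83188220e-03, -1.92776696e-05]), 'tool_pos': array([0.18980022, 0.59518793, 0.19261257]), 'tool_rot': array([-3.14148754e+00,  1.15520080e-03,  1.26201592e+00]), 'force': array([0.53920511, 0.03980617, 0.34688033]), 'torque': array([-0.01237847, -0.01891721,  0.02112603]), 'grip_width': 0.9999275900643557}
top [[410.7, 0.0, 317.1], [0.0, 410.7, 196.4], [0.0, 0.0, 1.0]] [[-0.0219, -0.9997, 0.011, 0.0769], [-0.9974, 0.0211, -0.069, 0.5745], [0.0688, -0.0124, -0.9976, 0.9505], [0.0, 0.0, 0.0, 1.0]]
side [[363.5, 0.0, 321.4], [0.0, 363.5, 193.4], [0.0, 0.0, 1.0]] [[0.8225, -0.5683, -0.0226, -0.4556], [-0.3784, -0.5172, -0.7677, 0.2925], [0.4246, 0.64, -0.6405, 0.5588], [0.0, 0.0, 0.0, 1.0]]
wrist [[332.0, 0.0, 321.8], [0.0, 332.0, 203.7], [0.0, 0.0, 1.0]] [[1.0, 0.0009, 0.0004, 0.0006], [-0.0009, 0.9606, 0.2779, -0.0702], [-0.0002, -0.2779, 0.9606, -0.1809], [0.0, 0.0, 0.0, 1.0]]
```

View pics/top0.png

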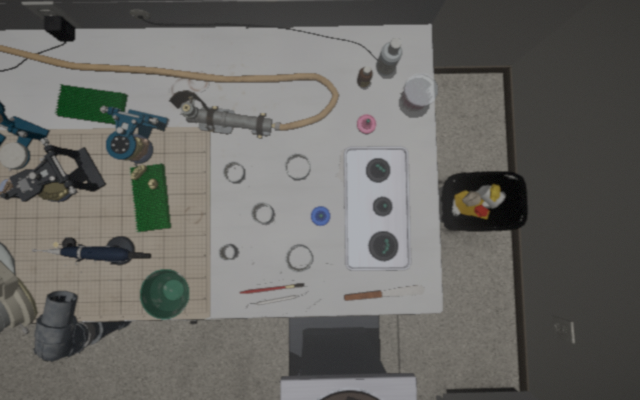

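View pics/side0.png

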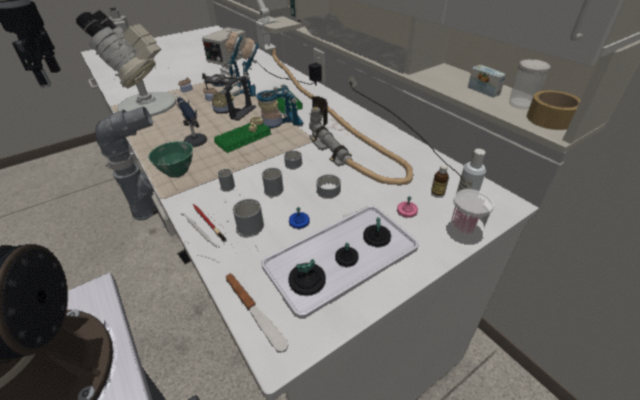

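View pics/wrist0.png

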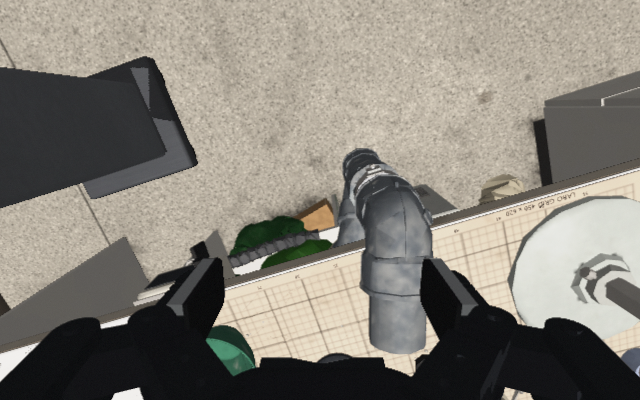

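```bash
cat > h.py <<'E'
import numpy as np, cv2
from bench import ctrl, vision
from scipy.spatial.transform import Rotation as R
def T(s=None):
    s=s or ctrl.sense(); M=np.eye(4); M[:3,:3]=R.from_euler('xyz',s['tool_rot']).as_matrix(); M[:3,3]=s['tool_pos']; return M
def cap(n,save=None):
    M=T(); r=vision.capture(n)
    K=np.array(r['camera_matrix'])
    r['c2w']=np.linalg.inv(r['view']) if 'view' in r else M@np.array(r['hand_eye'])
    if save: cv2.imwrite(f'pics/{save}.png',r['color'][:,:,::-1])
    r['K']=K; return r
def onplane(r,uv,z):
    uv=np.atleast_2d(uv).astype(float)
    d=np.c_[(uv-r['K'][:2,2])/r['K'][0,0],np.ones(len(uv))]@r['c2w'][:3,:3].T
    o=r['c2w'][:3,3]; return o+d*((z-o[2])/d[:,2])[:,None]
def proj(r,p):
    p=np.atleast_2d(p); c=(p-r['c2w'][:3,3])@r['c2w'][:3,:3]
    return c[:,:2]/c[:,2:]*r['K'][0,0]+r['K'][:2,2]
E
python3 - <<'E'
from h import *
r=cap('top'); c=r['color'][130:290,200:430,::-1]
cv2.imwrite('pics/topz.png',cv2.resize(c,None,fx=3.4,fy=3.4,interpolation=cv2.INTER_CUBIC))
for nm,uv,z in [('ringL',(300,257),.056),('ringM',(263,213),.052),('ringS',(230,252),.044),('sM',(235,172),.028),('sL',(298,167),.028),('f_a',(378,170),.012),('f_b',(382,206),.012),('f_c',(384,245),.012),('blue',(320,216),.01)]:
    print(nm,onplane(r,uv,z).round(3))
E
```

```text
ringL [[0.438 0.107 0.056]]
ringM [[0.539 0.189 0.052]]
ringS [[0.452 0.266 0.044]]
sM [[0.637 0.256 0.028]]
sL [[0.646 0.108 0.028]]
f_a [[ 0.637 -0.083  0.012]]
f_b [[ 0.55  -0.089  0.012]]
f_c [[ 0.458 -0.091  0.012]]
blue [[0.53  0.059 0.01 ]]
```

View pics/topz.png

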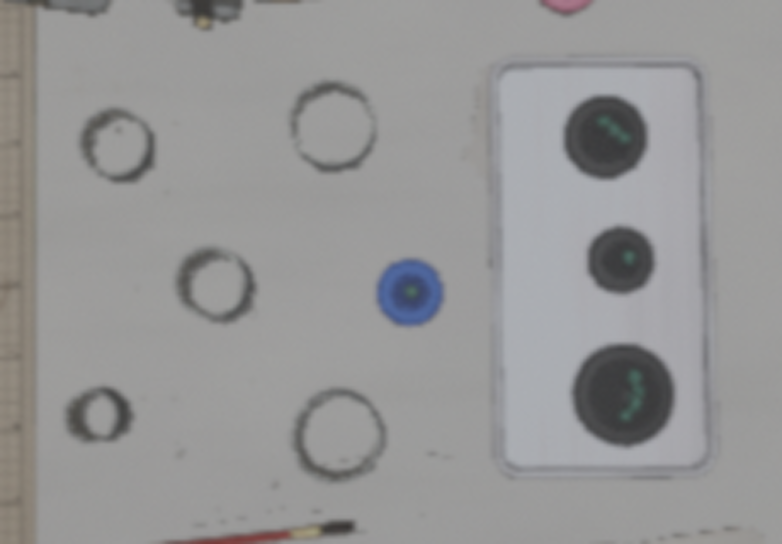

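Emit:
send_rows --targets '[[[0, 0, -0.8, 0, 0, -1], [0, 0, -0.8, 0, 0, -1], [0, 0, -0.8, 0, 0, -1], [0, 0, -0.8, 0, 0, -0.54]]]' --hand 1

```text
time: 0.53
tool_pos: [0.1898, 0.5953, 0.274]
tool_rot: [-3.141, 0.0, 1.576]
force: [0.8, -0.7, 0.0]
grip_width: 0.999
```

Emit:
send_rows --targets '[[[-0.9, 0.68, 0, 0, 0, 0], [-0.9, 0.68, 0, 0, 0, 0], [-0.9, 0.68, 0, 0, 0, 0], [-0.9, 0.68, 0, 0, 0, 0], [-0.9, 0.68, 0, 0, 0, 0], [-0.9, 0.68, 0, 0, 0, 0], [-0.9, 0.68, 0, 0, 0, 0], [-0.9, 0.68, 0, 0, 0, 0], [-0.9, 0.68, 0, 0, 0, 0], [-0.9, 0.68, 0, 0, 0, 0]]]'

```text
time: 1.37
tool_pos: [0.3606, 0.3693, 0.2732]
tool_rot: [3.142, -0.0, 1.571]
force: [0.3, -0.2, 0.4]
grip_width: 1.002
```

Emit:
send_rows --targets '[[[-0.9, 0.68, 0, 0, 0, 0], [-0.9, 0.68, 0, 0, 0, 0], [-0.9, 0.68, 0, 0, 0, 0], [-0.9, 0.68, 0, 0, 0, 0], [-0.9, 0.68, 0, 0, 0, 0], [-0.9, 0.68, 0, 0, 0, 0], [-0.9, 0.68, 0, 0, 0, 0], [-0.9, 0.68, 0, 0, 0, 0], [0, 0, 0, 0, 0, 0], [0, 0, 0, 0, 0, 0]]]'

```text
time: 2.2
tool_pos: [0.4964, 0.1895, 0.2729]
tool_rot: [-3.141, -0.0, 1.569]
force: [0.2, 0.5, 0.1]
grip_width: 0.997
```

```bash
python3 - <<'E'
from h import *
print(ctrl.sense()['joint_vel'].round(3)); r=cap('wrist','w1')
E
```

```text
[ 0.038 -0.01   0.011  0.005  0.003  0.014]
```

View pics/w1.png

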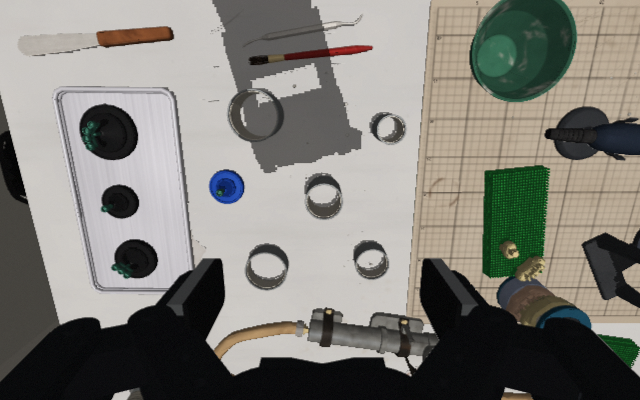

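```bash
python3 - <<'E'
import cv2
im=cv2.imread('pics/w1.png')
cv2.imwrite('pics/w1a.png',cv2.resize(im[70:240,215:415],None,fx=3.9,fy=3.5,interpolation=cv2.INTER_CUBIC))
cv2.imwrite('pics/w1b.png',cv2.resize(im[90:290,50:190],None,fx=3,fy=3,interpolation=cv2.INTER_CUBIC))
E
```

```text
(no output)
```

View pics/w1a.png

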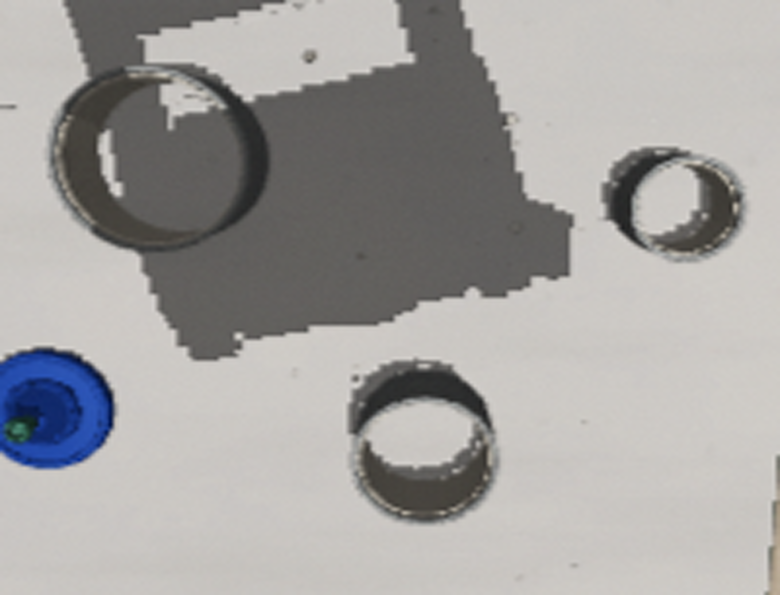

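View pics/w1b.png

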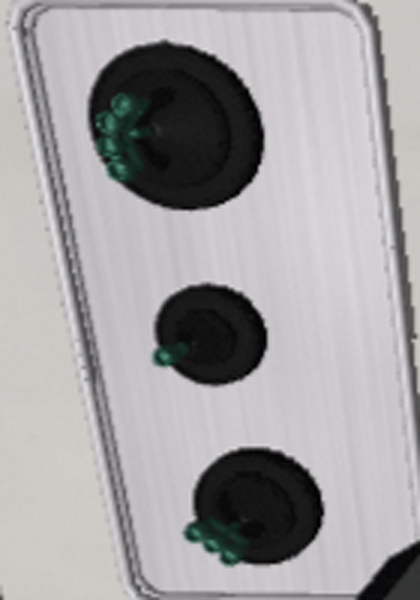

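```bash
cat >> h.py <<'E'
def circ(p):
    A=np.c_[2*p[:,:2],np.ones(len(p))]; s=np.linalg.lstsq(A,(p[:,:2]**2).sum(1),rcond=None)[0]
    return s[0],s[1],np.sqrt(s[2]+s[0]**2+s[1]**2)
def formers(r,thr=75):
    c=r['color'].astype(int); m=(c.max(2)<thr).astype(np.uint8)
    g=((c[:,:,1]-c[:,:,0]>15)&(c[:,:,1]-c[:,:,2]>-5)&(c.max(2)<200)).astype(np.uint8)
    cs,_=cv2.findContours(cv2.morphologyEx(m,cv2.MORPH_OPEN,np.ones((3,3))),cv2.RETR_EXTERNAL,cv2.CHAIN_APPROX_NONE)
    out=[]
    for k in cs:
        if len(k)<40: continue
        q=k[:,0]; gd=cv2.dilate(g,np.ones((7,7))); q=q[gd[q[:,1],q[:,0]]==0]
        if len(q)<30: continue
        p=onplane(r,q,.008)
        x,y,rad=circ(p); res=np.hypot(p[:,0]-x,p[:,1]-y)-rad
        ok=abs(res)<2*res.std()+1e-4; x,y,rad=circ(p[ok]); res=(np.hypot(p[:,0]-x,p[:,1]-y)-rad)[ok].std()
        if .02<rad<.045: out.append((x,y,rad,res,k[:,0].mean(0)))
    return out
E
python3 - <<'E'
from h import *
r=cap('wrist')
for n,uv,z in [('L',(252.2,114.9),.056),('M',(324,200.9),.052),('S',(391.2,128.9),.044)]: print(n,onplane(r,uv,z).round(4))
for n in ['wrist','top']:
    r=cap(n); print(n)
    for o in formers(r): print(np.round(o[:4],4),o[4].round())
E
```

```text
L [[0.4338 0.1103 0.056 ]]
M [[0.5384 0.1937 0.052 ]]
S [[0.4504 0.2747 0.044 ]]
wrist
[0.7616 0.2266 0.0374 0.0138] [340. 328.]
[0.6402 0.1131 0.0222 0.0045] [270. 253.]
[ 0.6383 -0.0823  0.0298  0.0008] [134. 259.]
[ 0.5513 -0.0909  0.024   0.0009] [119. 201.]
[ 0.4571 -0.0899  0.0358  0.0007] [105. 131.]
[0.4356 0.1195 0.0202 0.0039] [277. 116.]
[0.4354 0.1    0.0255 0.0041] [241. 116.]
top
[0.1085 0.0221 0.0266 0.0095] [340. 396.]
[0.2796 0.5464 0.0224 0.0061] [112. 327.]
[0.4547 0.5738 0.0357 0.0118] [103. 252.]
[0.469  0.6515 0.0201 0.0025] [ 69. 248.]
[0.7892 0.7978 0.0257 0.0065] [  5. 118.]
```

```bash
python3 - <<'E'
from h import *
print(ctrl.sense()['tool_pos'].round(4),ctrl.sense()['tool_rot'].round(4))
E
```

```text
[0.4954 0.1912 0.2733] [-3.1416e+00 -2.0000e-04  1.5720e+00]
```

Emit:
send_rows --targets '[[[0.02, 0.24, 0.9, 0, 0, 0], [0.02, 0.24, 0.9, 0, 0, 0], [0.02, 0.24, 0.9, 0, 0, 0], [0.02, 0.24, 0.9, 0, 0, 0], [0.02, 0.24, 0.9, 0, 0, 0], [0.02, 0.24, 0.9, 0, 0, 0], [0.02, 0.24, 0.9, 0, 0, 0], [0, 0, 0, 0, 0, 0], [0, 0, 0, 0, 0, 0]]]'

```text
time: 3.15
tool_pos: [0.5373, 0.1946, 0.1154]
tool_rot: [-3.14, 0.0, 1.572]
force: [-0.9, -0.3, -0.7]
grip_width: 1.002
```

```bash
python3 - <<'E'
from h import *
print(ctrl.sense()['tool_pos'].round(4),ctrl.sense()['tool_rot'].round(4))
cap('wrist','w2')
E
```

```text
[0.5373 0.1946 0.1154] [-3.1397e+00  3.0000e-04  1.5719e+00]
```

View pics/w2.png

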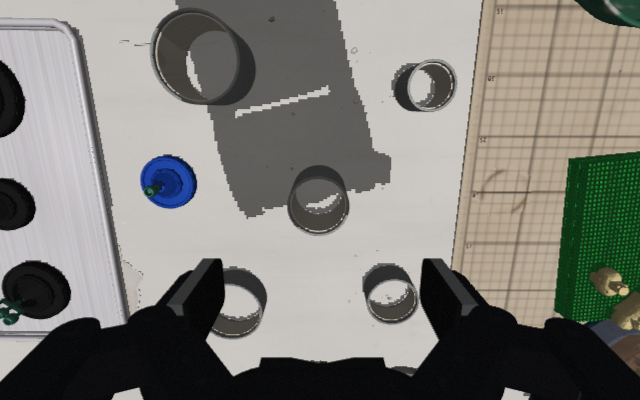

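Emit:
send_rows --targets '[[[-0.06, 0.02, 0.8, 0, 0, 0], [0, 0, 0.8, 0, 0, 0], [0, 0, 0.8, 0, 0, 0], [0, 0, 0.8, 0, 0, 0], [0, 0, 0.8, 0, 0, 0], [0, 0, 0, 0, 0, 0], [0, 0, 0, 0, 0, 0]]]'

```text
time: 3.78
tool_pos: [0.5386, 0.1928, 0.0168]
tool_rot: [3.141, -0.0, 1.571]
force: [0.9, -0.4, 0.7]
grip_width: 0.999
```

Emit:
send_rows --targets '[[[0, 0, 0, 0, 0, 0], [0, 0, 0, 0, 0, 0], [0, 0, 0, 0, 0, 0], [0, 0, 0, 0, 0, 0], [0, 0, 0, 0, 0, 0], [0, 0, 0, 0, 0, 0], [0, 0, 0, 0, 0, 0], [0, 0, 0, 0, 0, 0]]]' --hand 0

```text
time: 4.45
tool_pos: [0.5385, 0.1925, 0.0157]
tool_rot: [-3.142, -0.0, 1.571]
force: [0.9, 0.1, -0.3]
grip_width: -0.003
```

```bash
python3 - <<'E'
from h import *
s=ctrl.sense();print(s['tool_pos'].round(4),s['tool_rot'].round(4),s['force'].round(1),s['grip_width'])
cap('wrist','w3')
E
```

```text
[0.5385 0.1925 0.0157] [-3.1416e+00 -1.0000e-04  1.5709e+00] [ 0.9  0.1 -0.3] -0.003286819754298933
```

View pics/w3.png

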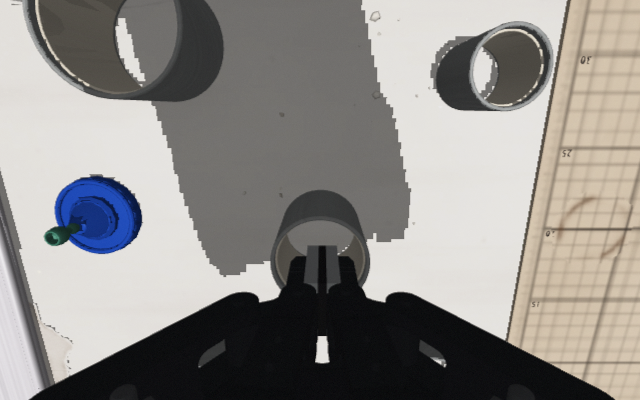

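```bash
python3 - <<'E'
from h import *
r=cap('side','s3'); p=proj(r,T()[:3,3]); print(p, proj(r,T()[:3,3]+[0,0,.045]),proj(r,[[.538,.193,0],[.538,.193,.052]]))
u,v=p[0].astype(int)
c=r['color'][max(0,v-90):v+60,max(0,u-100):u+100,::-1]
print(max(0,v-90),max(0,u-100))
cv2.imwrite('pics/s3z.png',cv2.resize(c,None,fx=3.8,fy=3.8,interpolation=cv2.INTER_CUBIC))
im=cv2.imread('pics/w3.png')[170:330,240:400]
cv2.imwrite('pics/w3z.png',cv2.resize(im,None,fx=3.7,fy=3.7,interpolation=cv2.INTER_CUBIC))
E
```

```text
[[271.99435533 184.15487484]] [[269.93681568 169.4467059 ]] [[272.42069158 189.02941698]
 [270.07461859 172.32802981]]
94 171
```

View pics/s3z.png

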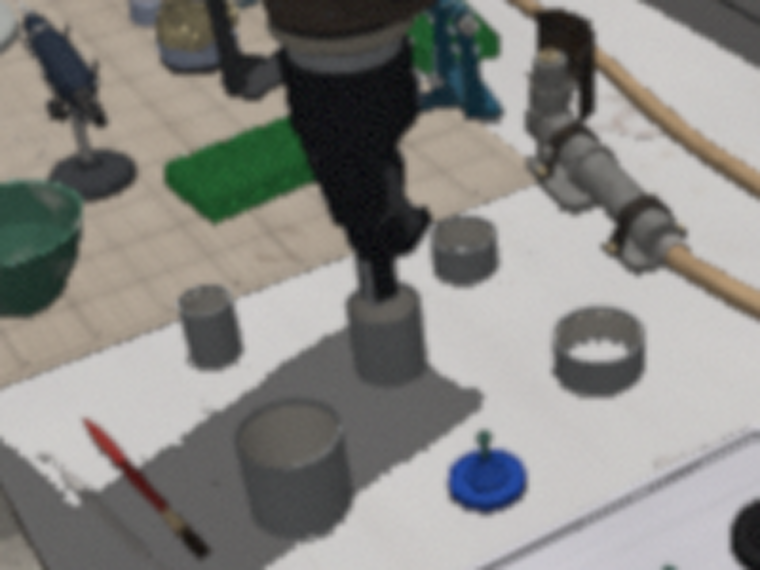

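View pics/w3z.png

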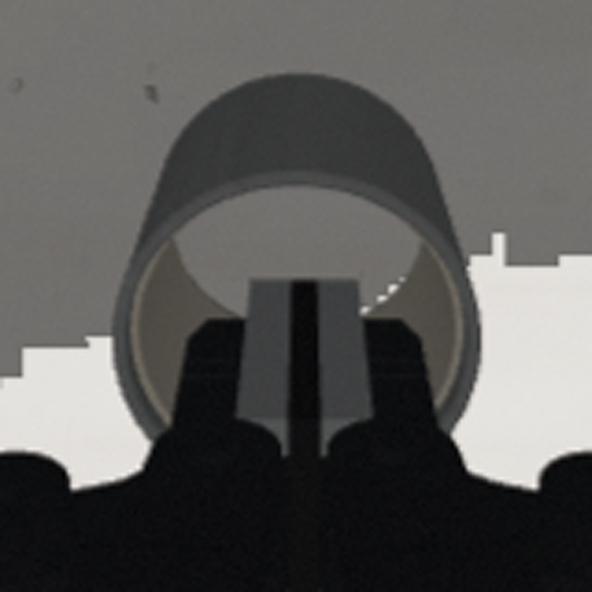

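Emit:
send_rows --targets '[[[0, 0, -0.3, 0, 0, 0], [0, 0, 0, 0, 0, 0], [0, 0, 0, 0, 0, 0], [0, 0, 0, 0, 0, 0], [0, 0, 0, 0, 0, 0], [0, 0, 0, 0, 0, 0]]]' --hand 1

```text
time: 5.05
tool_pos: [0.5384, 0.1925, 0.0231]
tool_rot: [-3.141, -0.0, 1.571]
force: [-0.1, -0.6, -0.3]
grip_width: 0.843
```

```bash
python3 - <<'E'
from h import *
s=ctrl.sense();print(s['tool_pos'].round(4),s['tool_rot'].round(4),s['force'].round(1),s['grip_width'])
cap('wrist','w4')
E
```

```text
[0.5384 0.1925 0.0231] [-3.1415e+00 -1.0000e-04  1.5709e+00] [-0.1 -0.6 -0.3] 0.8434359267694297
```

View pics/w4.png

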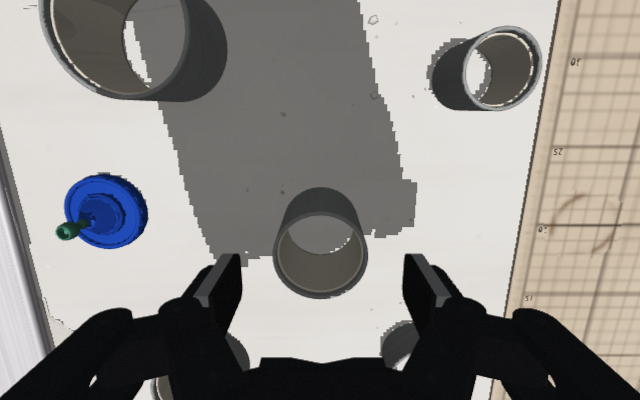

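```bash
python3 - <<'E'
from h import *
r=cap('wrist')
print(onplane(r,[(320.5,256),(320.5,213),(320.5,299)],.052).round(4))
E
```

```text
[[0.5395 0.1924 0.052 ]
 [0.517  0.1924 0.052 ]
 [0.5639 0.1924 0.052 ]]
```

Emit:
send_rows --targets '[[[0, 0.08, 0, 0, 0, 0], [0, 0, 0.3, 0, 0, 0], [0, 0, 0.4, 0, 0, 0], [0, 0, 0.5, 0, 0, 0], [0, 0, 0, 0, 0, 0]]]'

```text
time: 5.57
tool_pos: [0.5392, 0.1922, -0.0095]
tool_rot: [-3.138, 0.001, 1.571]
force: [-1.5, 0.7, -0.0]
grip_width: 0.998
```

```bash
python3 - <<'E'
from h import *
s=ctrl.sense();print(s['tool_pos'].round(4),s['force'].round(1),s['grip_width'])
cap('wrist','w5');cap('side','s5')
im=cv2.imread('pics/s5.png')[94:244,171:371]
cv2.imwrite('pics/s5z.png',cv2.resize(im,None,fx=3.8,fy=3.8,interpolation=cv2.INTER_CUBIC))
E
```

```text
[ 0.5392  0.1922 -0.0095] [-1.5  0.7 -0. ] 0.9982891922137545
```

View pics/s5z.png

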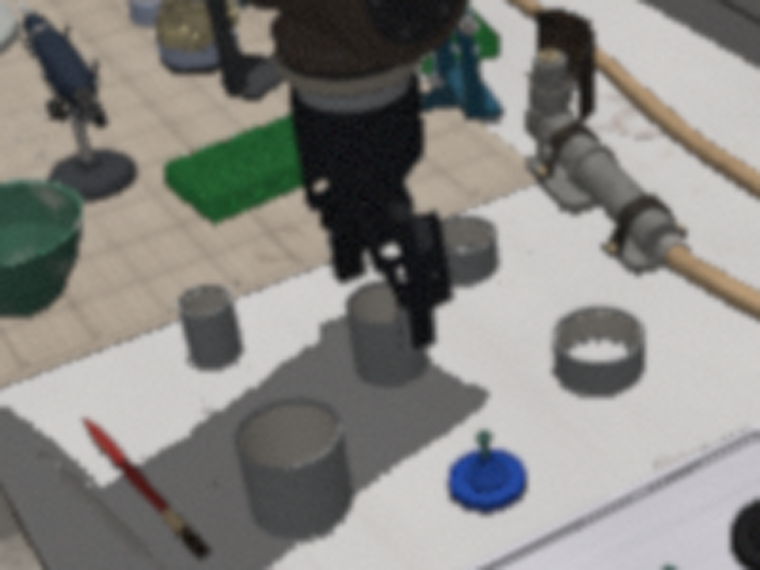

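View pics/w5.png

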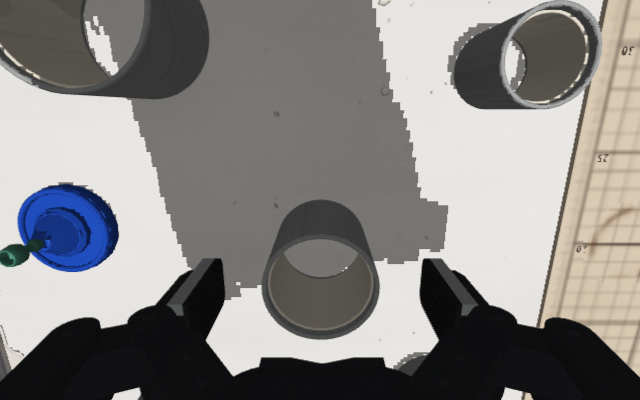

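```bash
python3 - <<'E'
from h import *
r=cap('side')
for z in (.03,.04,.05): print(z,proj(r,[[.539,.147,z],[.528,.147,z],[.528,.150,z]]).round(1).tolist())
E
```

```text
0.03 [[280.8, 188.9], [276.7, 190.7], [276.1, 190.0]]
0.04 [[280.4, 185.7], [276.3, 187.4], [275.6, 186.7]]
0.05 [[280.0, 182.3], [275.8, 184.0], [275.2, 183.4]]
```

Emit:
send_rows --targets '[[[0, 0.04, 0.4, 0, 0, 0], [0, 0, 0.4, 0, 0, 0], [0, 0, 0, 0, 0, 0], [0, 0, 0, 0, 0, 0]]]'

```text
time: 6.05
tool_pos: [0.5411, 0.1924, -0.0276]
tool_rot: [-3.14, 0.0, 1.571]
force: [0.2, -0.2, 0.5]
grip_width: 0.998
```

Emit:
send_rows --targets '[[[0, 0, 0, 0, 0, 0], [0, 0, 0, 0, 0, 0], [0, 0, 0, 0, 0, 0], [0, 0, 0, 0, 0, 0], [0, 0, 0, 0, 0, 0]]]' --hand 0

```text
time: 6.47
tool_pos: [0.5417, 0.1926, -0.0262]
tool_rot: [3.141, -0.0, 1.571]
force: [-1.8, 0.5, 4.9]
grip_width: 0.537
```

```bash
python3 - <<'E'
from h import *
s=ctrl.sense();print(s['tool_pos'].round(4),s['force'].round(1),s['grip_width'])
cap('wrist','w6');cap('side','s6')
im=cv2.imread('pics/s6.png')[94:244,171:371]
cv2.imwrite('pics/s6z.png',cv2.resize(im,None,fx=3.8,fy=3.8,interpolation=cv2.INTER_CUBIC))
E
```

```text
[ 0.5417  0.1926 -0.0262] [-1.8  0.5  4.9] 0.53693571132448
```

View pics/s6z.png

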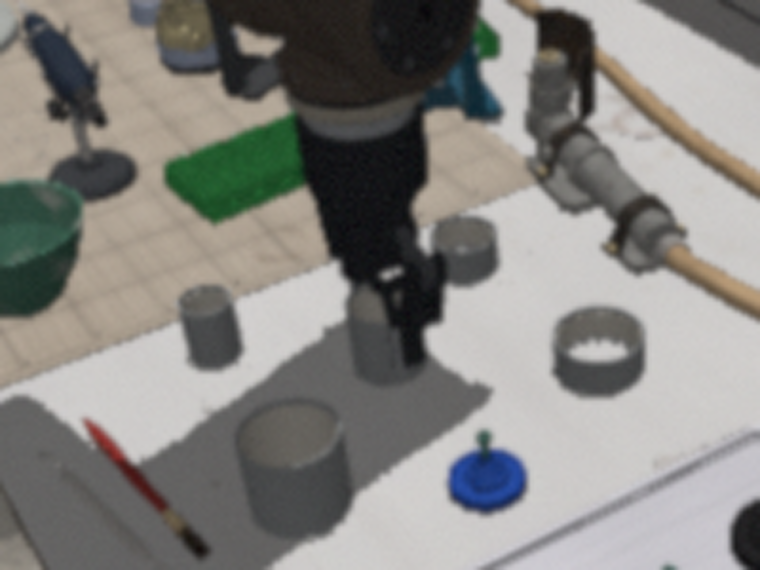

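View pics/w6.png

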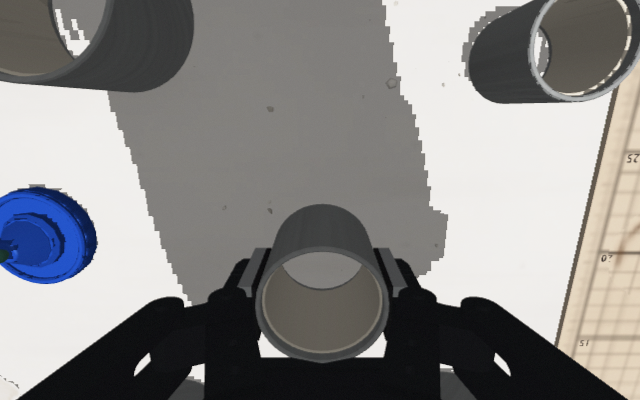

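```bash
python3 - <<'E'
import cv2
im=cv2.imread('pics/w6.png')[195:375,235:410]
cv2.imwrite('pics/w6z.png',cv2.resize(im,None,fx=3.3,fy=3.3,interpolation=cv2.INTER_CUBIC))
E
```

```text
(no output)
```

View pics/w6z.png

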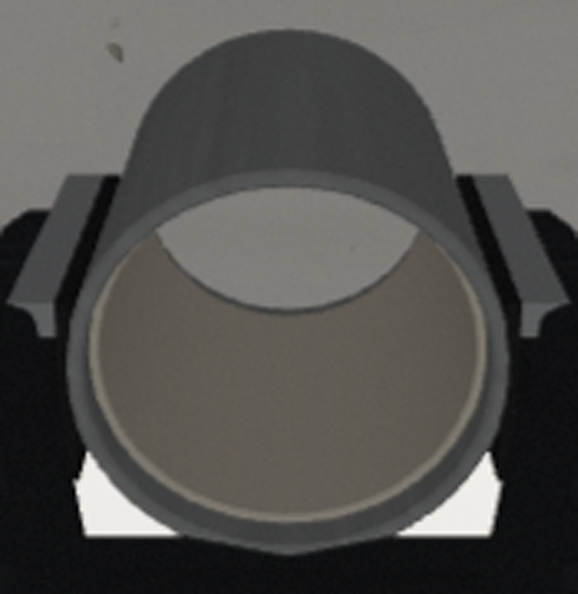

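Emit:
send_rows --targets '[[[0, 0, -0.3, 0, 0, 0], [0, 0, -0.6, 0, 0, 0], [0, 0, -0.8, 0, 0, 0], [0, 0, -0.8, 0, 0, 0], [0, 0, -0.8, 0, 0, 0], [0, 0, -0.7, 0, 0, 0]]]'

```text
time: 7.07
tool_pos: [0.5414, 0.1925, 0.0748]
tool_rot: [3.141, -0.0, 1.571]
force: [1.3, -0.5, -1.5]
grip_width: 0.539
```

```bash
cat >> h.py <<'E'
def intool(uv,zt):
    r=vision.capture('wrist'); H=np.array(r['hand_eye']); K=np.array(r['camera_matrix'])
    uv=np.atleast_2d(uv).astype(float)
    d=np.c_[(uv-K[:2,2])/K[0,0],np.ones(len(uv))]@H[:3,:3].T; o=H[:3,3]
    return o+d*((zt-o[2])/d[:,2])[:,None]
E
python3 - <<'E'
from h import *
print(intool([(322,245.9),(322,361.5),(255,300),(388.9,300)],-.0782).round(4))
s=ctrl.sense(); print(s['tool_pos'],s['tool_rot'])
cap('wrist','w7')
E
```

```text
[[ 0.0006 -0.0257 -0.0782]
 [ 0.0006  0.021  -0.0782]
 [-0.0229 -0.0051 -0.0782]
 [ 0.0241 -0.0051 -0.0782]]
[0.5427872  0.19286271 0.07773493] [ 3.13703765e+00 -1.09448262e-03  1.57106438e+00]
```

View pics/w7.png

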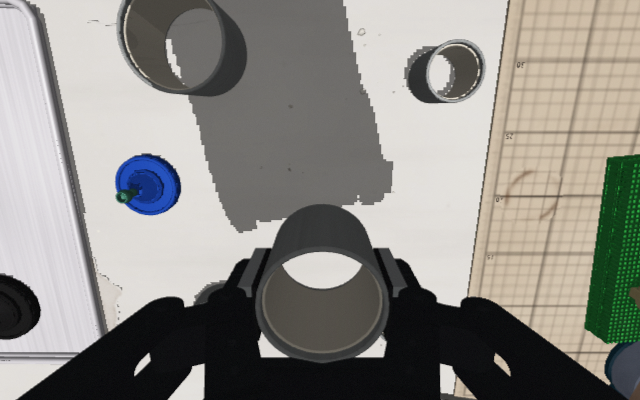

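Emit:
send_rows --targets '[[[-0.5, 0.25, 0, 0, 0, 0], [-1, 0.5, 0, 0, 0, 0], [-1, 0.5, 0, 0, 0, 0], [-1, 0.5, 0, 0, 0, 0], [-1, 0.5, 0, 0, 0, 0], [-1, 0.5, 0, 0, 0, 0], [-1, 0.5, 0, 0, 0, 0], [-1, 0.5, 0, 0, 0, 0], [-1, 0.5, 0, 0, 0, 0], [-1, 0.5, 0, 0, 0, 0]]]'

```text
time: 8.0
tool_pos: [0.6601, -0.0471, 0.0715]
tool_rot: [-3.139, -0.0, 1.571]
force: [1.3, 1.0, -1.0]
grip_width: 0.539
```

Emit:
send_rows --targets '[[[-1, 0.5, 0, 0, 0, 0], [-0.5, 0.4, 0, 0, 0, 0], [0, 0, 0, 0, 0, 0], [0, 0, 0, 0, 0, 0], [0, 0, 0, 0, 0, 0]]]'

```text
time: 8.42
tool_pos: [0.6819, -0.0823, 0.0719]
tool_rot: [-3.14, -0.001, 1.571]
force: [-0.9, -0.0, -2.5]
grip_width: 0.542
```

```bash
python3 - <<'E'
from h import *
s=ctrl.sense(); print(s['tool_pos'],s['tool_rot'],s['grip_width'])
r=cap('wrist','w8')
for o in formers(r): print(np.round(o[:4],4),o[4].round())
E
```

```text
[ 0.6818597  -0.08233458  0.07192668] [-3.13952368e+00 -6.18429524e-04  1.57083121e+00] 0.541796183827024
[0.6475 0.101  0.0249 0.005 ] [560. 154.]
[ 0.6397 -0.0831  0.0292  0.0012] [320. 139.]
[ 0.5536 -0.0912  0.0221  0.0021] [308.  20.]
```

View pics/w8.png

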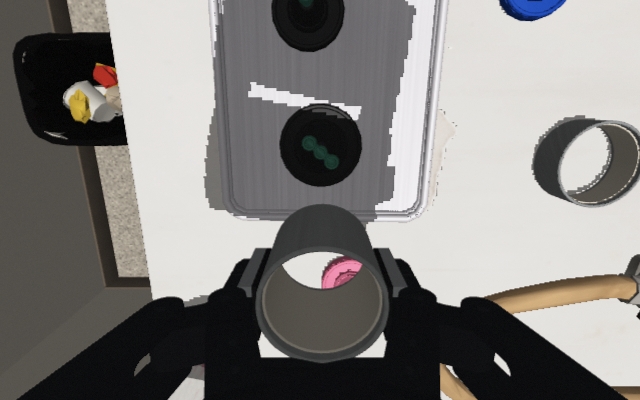

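```bash
python3 - <<'E'
from h import *
r=cap('wrist')
im=r['color'][90:205,260:385,::-1]; cv2.imwrite('pics/w8z.png',cv2.resize(im,None,fx=5,fy=5,interpolation=cv2.INTER_CUBIC))
for t in (35,40,45,50,60): print(t,[np.round(o[:4],4) for o in formers(r,t) if abs(o[4][0]-320)<8])
E
```

```text
35 [array([ 0.6396, -0.083 ,  0.0289,  0.0011])]
40 [array([ 0.6399, -0.083 ,  0.0287,  0.0013])]
45 [array([ 0.6399, -0.083 ,  0.0288,  0.0013])]
50 [array([ 0.6399, -0.0831,  0.0288,  0.0014])]
60 [array([ 0.6399, -0.0831,  0.0289,  0.0014])]
```

View pics/w8z.png

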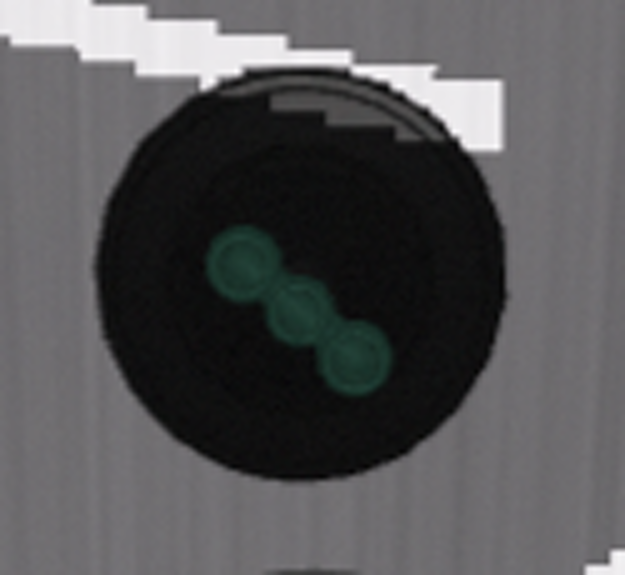

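```bash
python3 - <<'E'
from h import *
r=cap('wrist'); s=ctrl.sense(); print(s['tool_pos'].round(4),s['tool_rot'])
p=onplane(r,[(320.4,103.2),(320.4,186),(279.6,144.6),(361.2,144.6),(320.4,144.6)],.008); print(p.round(4), p[:2].mean(0),p[2:4].mean(0))
t=cap('top'); 
c=t['color']; 
for o in formers(t,60):
    if o[0]>.4 and abs(o[1])<.2: print(np.round(o[:4],4))
E
```

```text
[ 0.6823 -0.0817  0.073 ] [-3.14100620e+00 -2.70011358e-04  1.57186157e+00]
[[ 0.609  -0.0822  0.008 ]
 [ 0.6691 -0.0822  0.008 ]
 [ 0.6381 -0.1121  0.008 ]
 [ 0.638  -0.0523  0.008 ]
 [ 0.638  -0.0822  0.008 ]] [ 0.63907209 -0.08221273  0.008     ] [ 0.63804504 -0.08221068  0.008     ]
```

Emit:
send_rows --targets '[[[-0.04, -0.4, 0, 0, 0, 0], [0, -0.68, 0, 0, 0, 0], [0, -0.6, 0, 0, 0, 0], [0, 0, 0.5, 0, 0, 0], [0, 0, 0.6, 0, 0, 0], [0, 0, 0, 0, 0, 0], [0, 0, 0, 0, 0, 0]]]'

```text
time: 9.2
tool_pos: [0.6407, -0.0831, 0.0451]
tool_rot: [-3.14, -0.0, 1.571]
force: [0.7, 0.2, -2.6]
grip_width: 0.539
```

```bash
python3 - <<'E'
from h import *
for i in range(2):
  s=ctrl.sense(); print(s['tool_pos'].round(4),s['tool_rot'],s['grip_width'])
  r=cap('wrist','w9')
cv2.imwrite('pics/w9z.png',cv2.resize(r['color'][195:375,235:410,::-1],None,fx=3.3,fy=3.3,interpolation=cv2.INTER_CUBIC))
r=cap('side','s9')
cv2.imwrite('pics/s9z.png',cv2.resize(r['color'][140:300,270:450,::-1],None,fx=3.7,fy=3.7,interpolation=cv2.INTER_CUBIC))
E
```

```text
[ 0.6407 -0.0831  0.0451] [-3.14036857e+00 -3.99230177e-04  1.57139531e+00] 0.5389206896982479
[ 0.6411 -0.0832  0.0457] [-3.14151255e+00 -1.28180437e-04  1.57135279e+00] 0.5411032171391963
```

View pics/w9z.png

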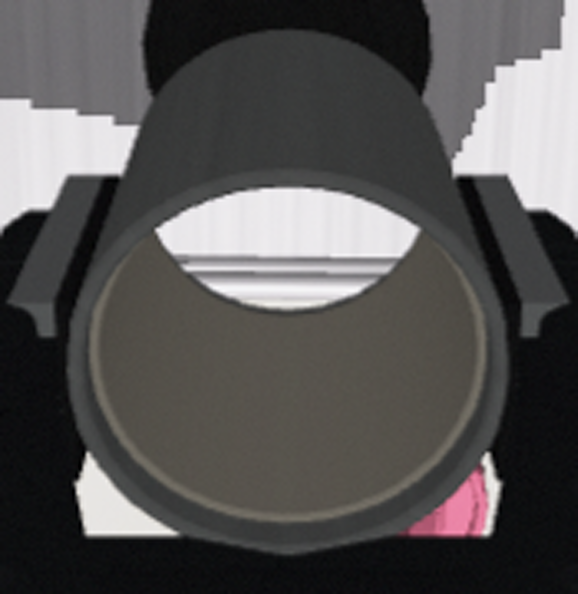

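View pics/s9z.png

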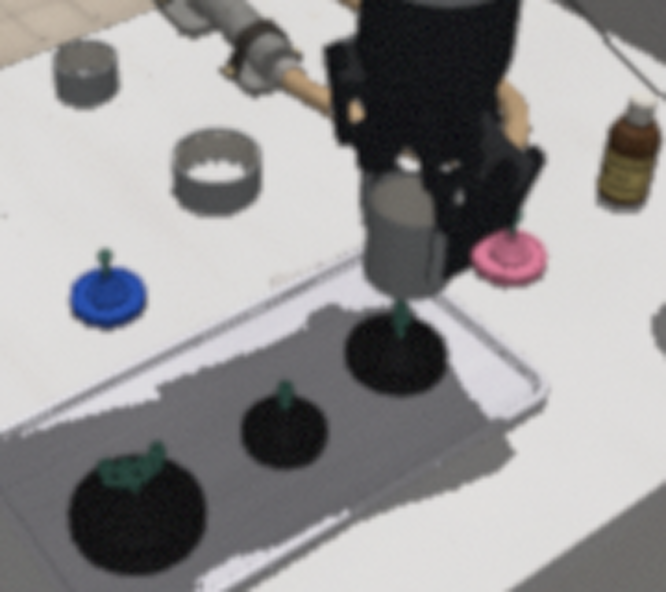

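```bash
python3 - <<'E'
from h import *
r=cap('side')
f=lambda p:((proj(r,p)-[270,140])*3.7).round(0).tolist()
print(f([[.6387,-.0822,.012],[.6387,-.0822,.050],[.6387,-.0822,.0715],[.6387,-.0822,.1235]]))
E
```

```text
[[393.0, 344.0], [398.0, 297.0], [401.0, 268.0], [409.0, 195.0]]
```

Emit:
send_rows --targets '[[[-0.0, -0.02, 0.4, 0, 0, 0], [0, 0, 0.4, 0, 0, 0], [0, 0, 0.4, 0, 0, 0], [0, 0, 0.4, 0, 0, 0], [0, 0, 0, 0, 0, 0]]]'

```text
time: 9.82
tool_pos: [0.639, -0.0832, 0.0029]
tool_rot: [-3.138, -0.001, 1.571]
force: [-1.1, -0.6, -1.5]
grip_width: 0.543
```

Emit:
send_rows --targets '[[[0, 0, 0.2, 0, 0, 0], [0, 0, 0.2, 0, 0, 0], [0, 0, 0.2, 0, 0, 0], [0, 0, 0, 0, 0, 0], [0, 0, 0, 0, 0, 0]]]'

```text
time: 10.23
tool_pos: [0.6402, -0.0834, -0.0095]
tool_rot: [-3.141, -0.0, 1.571]
force: [-0.4, 0.1, -1.5]
grip_width: 0.536
```

```bash
python3 - <<'E'
from h import *
for i in range(2):
  s=ctrl.sense(); print(s['tool_pos'].round(4),s['tool_rot'],s['force'],s['grip_width'])
  r=cap('wrist','w10')
cv2.imwrite('pics/w10z.png',cv2.resize(r['color'][195:375,235:410,::-1],None,fx=3.3,fy=3.3,interpolation=cv2.INTER_CUBIC))
r=cap('side','s10')
cv2.imwrite('pics/s10z.png',cv2.resize(r['color'][140:300,270:450,::-1],None,fx=3.7,fy=3.7,interpolation=cv2.INTER_CUBIC))
E
```

```text
[ 0.6402 -0.0834 -0.0095] [-3.14129223e+00 -1.58300763e-04  1.57095884e+00] [-0.43278173  0.14733751 -1.52207   ] 0.5356708888962648
[ 0.6404 -0.0835 -0.0092] [ 3.14137668e+00 -8.02953448e-05  1.57083248e+00] [ 0.42234448  0.7459346  -2.51408746] 0.5460538994785209
```

View pics/w10z.png

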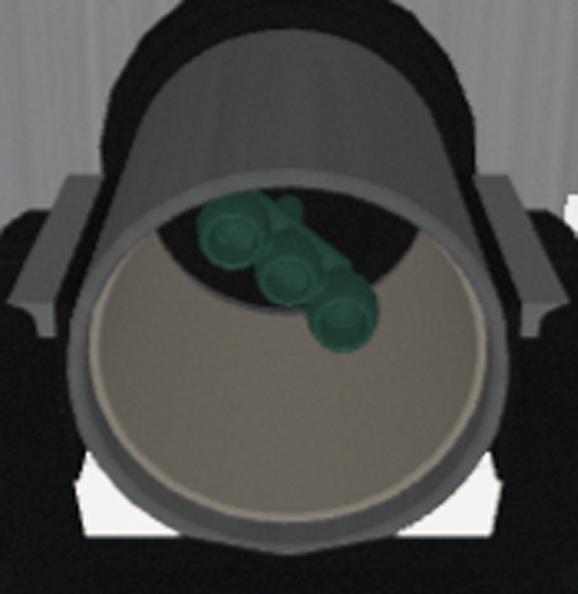

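View pics/s10z.png

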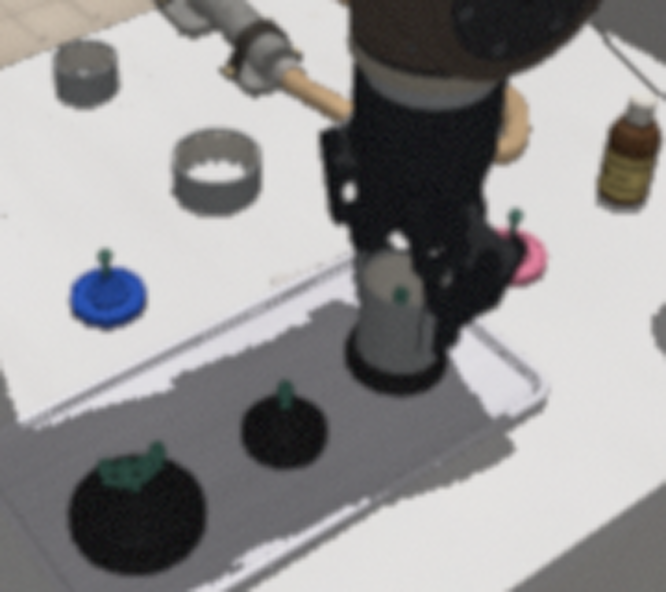

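Emit:
send_rows --targets '[[[0, 0, 0.06, 0, 0, 0], [0, 0, 0.06, 0, 0, 0], [0, 0, 0.04, 0, 0, 0], [0, 0, 0.04, 0, 0, 0], [0, 0, 0, 0, 0, 0]]]'

```text
time: 10.8
tool_pos: [0.6403, -0.0835, -0.0142]
tool_rot: [3.141, -0.0, 1.571]
force: [-1.1, 1.0, 1.1]
grip_width: 0.546
```

Emit:
send_rows --targets '[[[0, 0, 0.04, 0, 0, 0], [0, 0, 0, 0, 0, 0], [0, 0, 0, 0, 0, 0]]]'

```text
time: 11.05
tool_pos: [0.6404, -0.0835, -0.0143]
tool_rot: [3.141, 0.0, 1.571]
force: [-3.7, -0.0, 10.6]
grip_width: 0.538
```

Emit:
send_rows --targets '[[[0, 0, -0.02, 0, 0, 0], [0, 0, 0, 0, 0, 0], [0, 0, 0, 0, 0, 0], [0, 0, 0, 0, 0, 0], [0, 0, 0, 0, 0, 0], [0, 0, 0, 0, 0, 0]]]' --hand 1

```text
time: 11.55
tool_pos: [0.6403, -0.0835, -0.015]
tool_rot: [-3.141, -0.0, 1.571]
force: [-0.1, 0.5, -0.3]
grip_width: 1.005
```

```bash
python3 - <<'E'
from h import *
s=ctrl.sense(); print(s['tool_pos'].round(4),s['force'],s['grip_width'])
r=cap('wrist','w11')
cv2.imwrite('pics/w11z.png',cv2.resize(r['color'][185:385,185:460,::-1],None,fx=2.8,fy=2.8,interpolation=cv2.INTER_CUBIC))
E
```

```text
[ 0.6403 -0.0835 -0.015 ] [-0.10285983  0.49358799 -0.3373754 ] 1.0047435128979914
```

View pics/w11z.png

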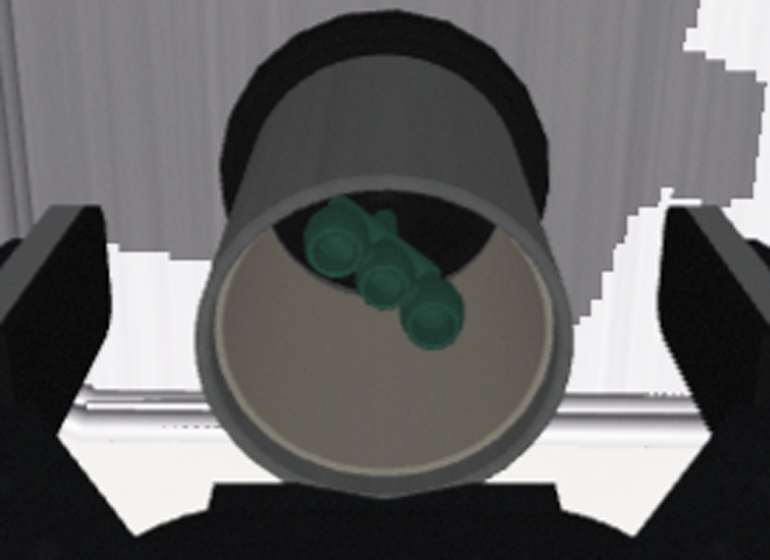

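Emit:
send_rows --targets '[[[0, 0, -0.5, 0, 0, 0], [0, 0, -0.9, 0, 0, 0], [0, 0, -1, 0, 0, 0], [0, 0, -0.9, 0, 0, 0], [0.4, -0.4, -0.5, 0, 0, 0], [0.8, -0.8, 0, 0, 0, 0], [0.9, -0.9, 0, 0, 0, 0], [0.9, -0.9, 0, 0, 0, 0], [0.9, -0.9, 0, 0, 0, 0], [0.9, -0.9, 0, 0, 0, 0]]]'

```text
time: 12.43
tool_pos: [0.5192, 0.0373, 0.0811]
tool_rot: [3.141, -0.0, 1.571]
force: [0.5, -0.3, -0.3]
grip_width: 0.996
```

Emit:
send_rows --targets '[[[0.9, -0.9, 0, 0, 0, 0], [0.9, -0.9, 0, 0, 0, 0], [0.8, -0.9, 0, 0, 0, 0], [0.4, -0.5, 0, 0, 0, 0], [0, 0, 0, 0, 0, 0], [0, 0, 0, 0, 0, 0]]]'

```text
time: 12.93
tool_pos: [0.4409, 0.1117, 0.0809]
tool_rot: [3.14, -0.0, 1.572]
force: [1.0, -0.2, -0.5]
grip_width: 0.994
```

```bash
python3 - <<'E'
from h import *
s=ctrl.sense(); print(s['tool_pos'].round(4),s['tool_rot'],s['force'].round(1),s['grip_width'])
r=cap('wrist','w12')
E
```

```text
[0.4409 0.1117 0.0809] [ 3.13996843e+00 -1.49667862e-04  1.57227498e+00] [ 1.  -0.2 -0.5] 0.9944767719516127
```

View pics/w12.png

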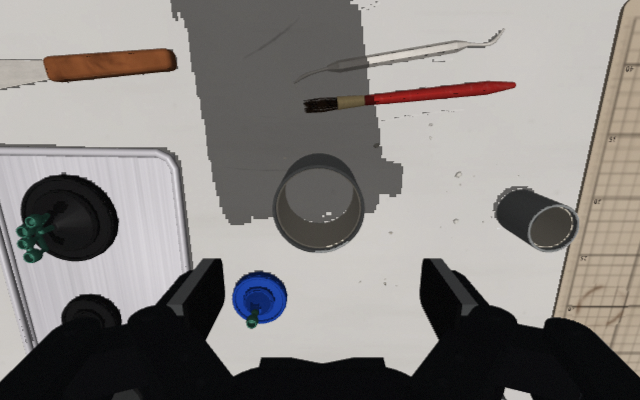

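```bash
python3 - <<'E'
from h import *
r=cap('wrist')
s=ctrl.sense(); print(s['tool_pos'].round(4))
cv2.imwrite('pics/w12z.png',cv2.resize(r['color'][145:260,260:380,::-1],None,fx=5,fy=5,interpolation=cv2.INTER_CUBIC))
print(onplane(r,[(318.5,165),(318.5,252),(273,207),(364,207)],.056).round(4))
print(onplane(r,[(552.5,226)],.044).round(4),onplane(r,(258,297),.01).round(3))
E
```

```text
[0.4416 0.111  0.0806]
[[0.4058 0.1097 0.056 ]
 [0.4648 0.1097 0.056 ]
 [0.4332 0.0803 0.056 ]
 [0.4331 0.1391 0.056 ]]
[[0.4504 0.2725 0.044 ]] [[0.528 0.057 0.01 ]]
```

View pics/w12z.png

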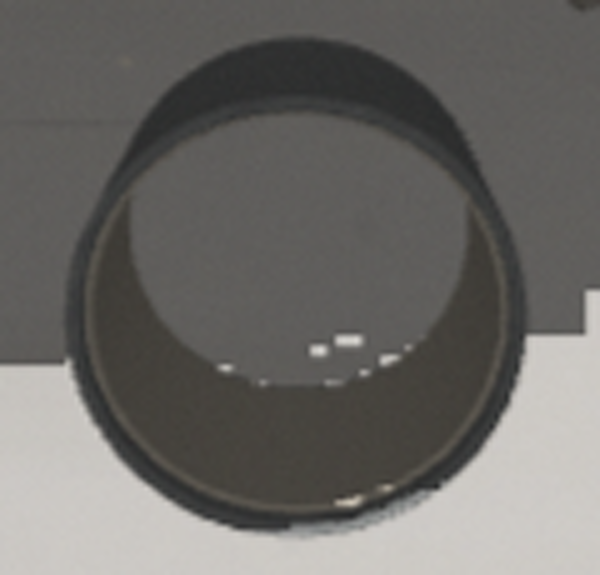

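Emit:
send_rows --targets '[[[-0.04, -0.25, 0, 0, 0, 0], [0, 0, 0.6, 0, 0, 0], [0, 0, 0.9, 0, 0, 0], [0, 0, 0.9, 0, 0, 0], [0, 0, 0.8, 0, 0, 0], [0, 0, 0.7, 0, 0, 0], [0, 0, 0.45, 0, 0, 0], [0, 0, 0, 0, 0, 0], [0, 0, 0, 0, 0, 0]]]'

```text
time: 13.78
tool_pos: [0.4339, 0.1099, -0.0289]
tool_rot: [-3.14, 0.0, 1.57]
force: [0.1, -0.1, 0.0]
grip_width: 0.998
```

```bash
python3 - <<'E'
from h import *
s=ctrl.sense(); print(s['tool_pos'].round(4),s['tool_rot'],s['force'].round(1),s['grip_width'])
r=cap('wrist','w13')
E
```

```text
[ 0.4339  0.1099 -0.0289] [-3.14015349e+00  7.99702223e-05  1.56997109e+00] [ 0.1 -0.1  0. ] 0.997860164866028
```

View pics/w13.png

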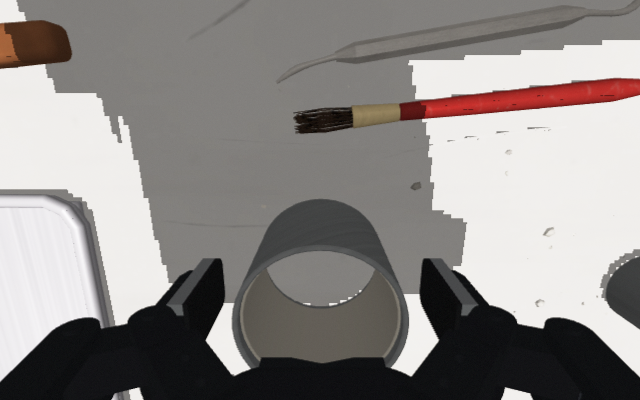

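Emit:
send_rows --targets '[[[0, 0, 0, 0, 0, 0], [0, 0, 0, 0, 0, 0], [0, 0, 0, 0, 0, 0], [0, 0, 0, 0, 0, 0], [0, 0, 0, 0, 0, 0]]]' --hand 0

```text
time: 14.25
tool_pos: [0.4345, 0.1105, -0.0274]
tool_rot: [3.14, -0.0, 1.571]
force: [-1.4, -1.8, 11.3]
grip_width: 0.698
```

```bash
python3 - <<'E'
from h import *
s=ctrl.sense(); print(s['tool_pos'].round(4),s['tool_rot'],s['force'].round(1),s['grip_width'])
r=cap('wrist','w14')
cv2.imwrite('pics/w14z.png',cv2.resize(r['color'][190:390,205:435,::-1],None,fx=2.9,fy=2.9,interpolation=cv2.INTER_CUBIC))
E
```

```text
[ 0.4345  0.1105 -0.0274] [ 3.13952611e+00 -2.66124812e-04  1.57075401e+00] [-1.4 -1.8 11.3] 0.6983982863702314
```

View pics/w14z.png

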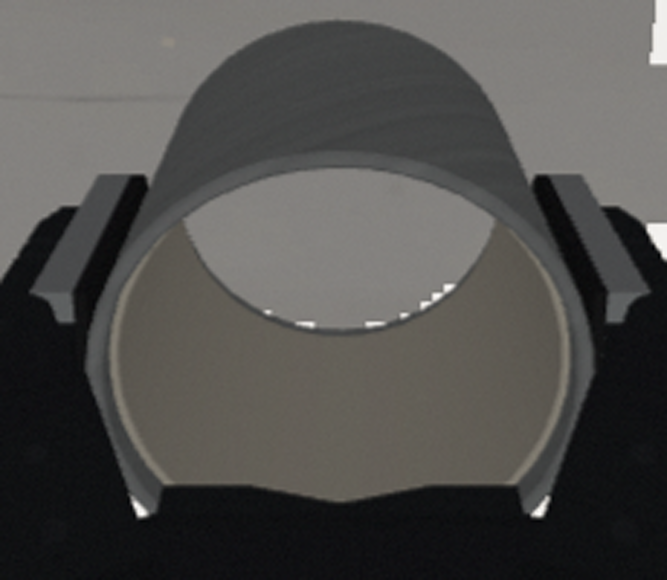

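```bash
python3 - <<'E'
from h import *
a=-.0834;b=-.0274
print('L top near',intool((322.4,241.7),a)[0,1]+.030,'bot near',intool((322.4,196.2),b)[0,1]+.03,'bot inner far',intool((322.4,304.5),b)[0,1]-.028)
print(intool([(234.7,300),(410,300)],a).round(4))
a=-.0782;b=-.0262  # medium, from w6z: scale 3.3
print('M top near',intool((322,245.9),a)[0,1]+.024,'bot near',intool((322,195+29/3.3),b)[0,1]+.024,'bot inner far',intool((322,195+312/3.3),b)[0,1]-.022)
E
```

```text
L top near 0.0006601223670585216 bot near 0.0006334752865767776 bot inner far 0.001722346463131904
[[-0.0285 -0.0084 -0.0834]
 [ 0.03   -0.0084 -0.0834]]
M top near -0.0016563452398830128 bot near -0.0012421570918328476 bot inner far -0.0004435161486673819
```

Emit:
send_rows --targets '[[[0, 0, -0.3, 0, 0, 0], [0, 0, -0.6, 0, 0, 0], [0, 0, -0.8, 0, 0, 0], [0, 0, -0.8, 0, 0, 0], [0, 0, -0.8, 0, 0, 0], [0, 0, -0.7, 0, 0, 0]]]'

```text
time: 15.15
tool_pos: [0.4339, 0.1105, 0.0733]
tool_rot: [3.141, -0.0, 1.571]
force: [0.2, 0.7, -1.3]
grip_width: 0.699
```

Emit:
send_rows --targets '[[[-0.4, 0.14, 0, 0, 0, 0], [-0.8, 0.25, 0, 0, 0, 0], [-1, 0.35, 0, 0, 0, 0], [-1, 0.35, 0, 0, 0, 0], [-1, 0.35, 0, 0, 0, 0], [-1, 0.35, 0, 0, 0, 0], [-1, 0.35, 0, 0, 0, 0], [-1, 0.35, 0, 0, 0, 0], [-0.84, 0.15, 0, 0, 0, 0], [0, 0, 0, 0, 0, 0]]]'

```text
time: 15.98
tool_pos: [0.5008, -0.0941, 0.071]
tool_rot: [3.141, 0.001, 1.568]
force: [0.9, 0.3, -1.3]
grip_width: 0.697
```

Emit:
send_rows --targets '[[[0, 0, 0, 0, 0, 0], [0, 0, 0, 0, 0, 0]]]'

```text
time: 16.15
tool_pos: [0.4994, -0.0903, 0.0711]
tool_rot: [-3.141, -0.0, 1.57]
force: [0.7, -0.1, -1.5]
grip_width: 0.703
```

```bash
python3 - <<'E'
from h import *
s=ctrl.sense(); print(s['tool_pos'].round(4),s['tool_rot'],s['force'].round(1),s['grip_width'])
r=cap('wrist','w15')
for t in (45,60,75): print(t,[(np.round(o[:4],4),o[4].round()) for o in formers(r,t)])
cv2.imwrite('pics/w15z.png',cv2.resize(r['color'][60:220,220:420,::-1],None,fx=3.9,fy=3.7,interpolation=cv2.INTER_CUBIC))
E
```

```text
[ 0.4994 -0.0903  0.0711] [-3.14071649e+00 -4.41566759e-04  1.57047050e+00] [ 0.7 -0.1 -1.5] 0.7026844150183065
45 [(array([ 0.4825, -0.2597,  0.0385,  0.008 ]), array([ 97., 181.])), (array([ 4.574e-01, -8.990e-02,  3.550e-02,  2.000e-04]), array([322., 146.]))]
60 [(array([ 0.5551, -0.0908,  0.0223,  0.002 ]), array([320., 268.])), (array([ 4.574e-01, -8.990e-02,  3.570e-02,  2.000e-04]), array([322., 146.]))]
75 [(array([ 4.573e-01, -9.000e-02,  3.580e-02,  2.000e-04]), array([322., 146.]))]
```

View pics/w15.png

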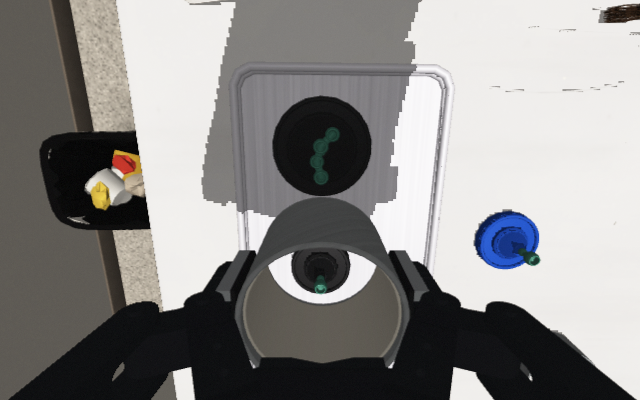

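View pics/w15z.png

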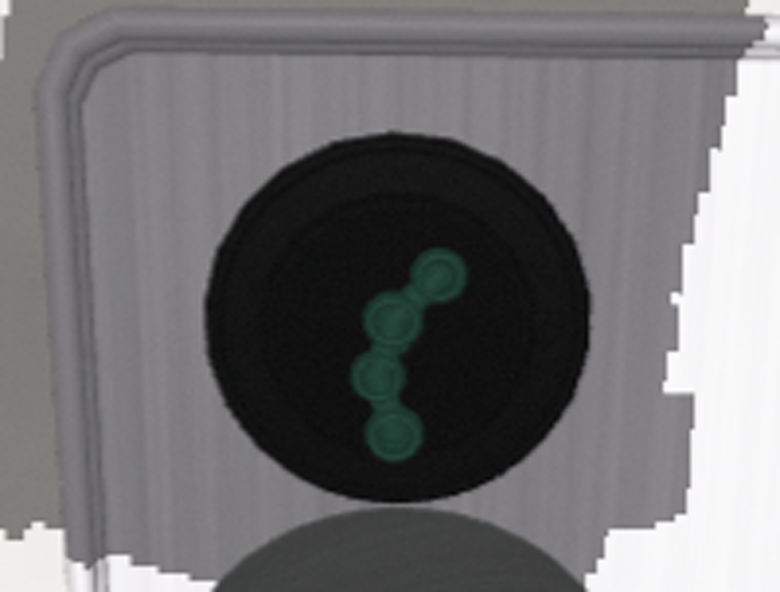

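Emit:
send_rows --targets '[[[0, -0.4, 0, 0, 0, 0], [0, -0.8, 0, 0, 0, 0], [0, -0.52, 0, 0, 0, 0], [0, 0, 0.3, 0, 0, 0], [0, 0, 0.6, 0, 0, 0], [0, 0, 0, 0, 0, 0], [0, 0, 0, 0, 0, 0]]]'

```text
time: 16.78
tool_pos: [0.4568, -0.09, 0.0485]
tool_rot: [-3.14, -0.001, 1.572]
force: [0.4, -0.2, -1.8]
grip_width: 0.696
```

Emit:
send_rows --targets '[[[0, 0, 0.4, 0, 0, 0], [0, 0, 0.5, 0, 0, 0], [0, 0, 0.4, 0, 0, 0], [0, 0, 0.3, 0, 0, 0], [0, 0, 0.2, 0, 0, 0], [0, 0, 0, 0, 0, 0], [0, 0, 0, 0, 0, 0]]]'

```text
time: 17.37
tool_pos: [0.4572, -0.0904, 0.0041]
tool_rot: [-3.142, -0.0, 1.571]
force: [-0.1, 1.0, -1.2]
grip_width: 0.7
```

```bash
python3 - <<'E'
from h import *
for i in range(2):
  s=ctrl.sense(); print(s['tool_pos'].round(4),s['force'],s['grip_width'])
  r=cap('wrist','w16')
cv2.imwrite('pics/w16z.png',cv2.resize(r['color'][180:380,205:435,::-1],None,fx=2.9,fy=2.9,interpolation=cv2.INTER_CUBIC))
r=cap('side','s16')
cv2.imwrite('pics/s16z.png',cv2.resize(r['color'][190:330,240:420,::-1],None,fx=3.7,fy=3.7,interpolation=cv2.INTER_CUBIC))
E
```

```text
[ 0.4572 -0.0904  0.0041] [-0.07438522  0.97326207 -1.1676952 ] 0.7001992931250469
[ 0.4573 -0.0905  0.0043] [ 0.36300415  0.44399732 -1.27108066] 0.7012872890106382
```

View pics/w16z.png

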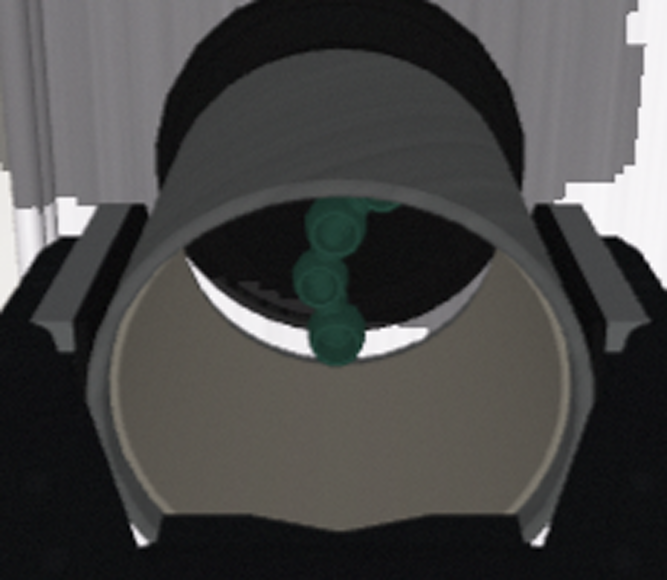

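View pics/s16z.png

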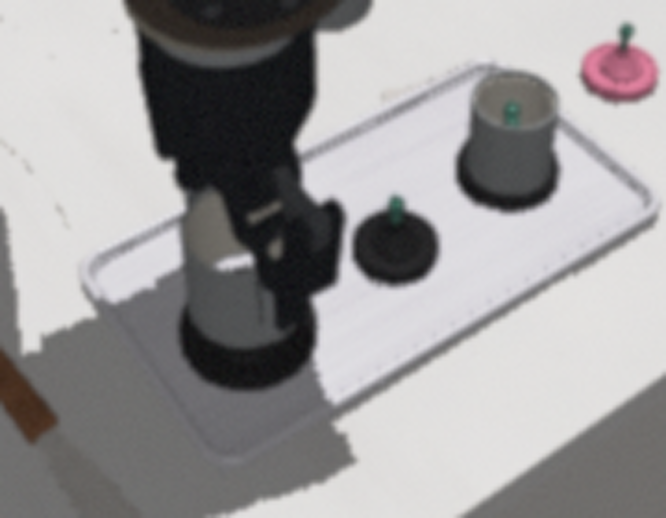

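Emit:
send_rows --targets '[[[0, -0.02, 0.2, 0, 0, 0], [0, 0, 0.2, 0, 0, 0], [0, 0, 0.2, 0, 0, 0], [0, 0, 0.06, 0, 0, 0], [0, 0, 0.06, 0, 0, 0], [0, 0, 0, 0, 0, 0], [0, 0, 0, 0, 0, 0]]]'

```text
time: 18.1
tool_pos: [0.4565, -0.0905, -0.0142]
tool_rot: [-3.141, -0.0, 1.571]
force: [-0.8, 0.6, -1.2]
grip_width: 0.696
```

Emit:
send_rows --targets '[[[0, 0, 0.05, 0, 0, 0], [0, 0, 0.02, 0, 0, 0], [0, 0, 0, 0, 0, 0]]]'

```text
time: 18.35
tool_pos: [0.4567, -0.0905, -0.0153]
tool_rot: [3.141, 0.0, 1.571]
force: [-2.0, 1.1, 7.5]
grip_width: 0.696
```

Emit:
send_rows --targets '[[[0, 0, -0.02, 0, 0, 0], [0, 0, 0, 0, 0, 0], [0, 0, 0, 0, 0, 0], [0, 0, 0, 0, 0, 0], [0, 0, 0, 0, 0, 0]]]' --hand 1

```text
time: 18.77
tool_pos: [0.4566, -0.0905, -0.0154]
tool_rot: [3.142, -0.0, 1.571]
force: [0.0, -0.6, -0.1]
grip_width: 1.001
```

```bash
python3 - <<'E'
from h import *
s=ctrl.sense(); print(s['tool_pos'].round(4),s['force'],s['grip_width'])
r=cap('wrist','w17')
cv2.imwrite('pics/w17z.png',cv2.resize(r['color'][180:380,185:455,::-1],None,fx=2.9,fy=2.9,interpolation=cv2.INTER_CUBIC))
E
```

```text
[ 0.4566 -0.0905 -0.0154] [ 0.03457028 -0.56532173 -0.08815213] 1.000648375117703
```

View pics/w17z.png

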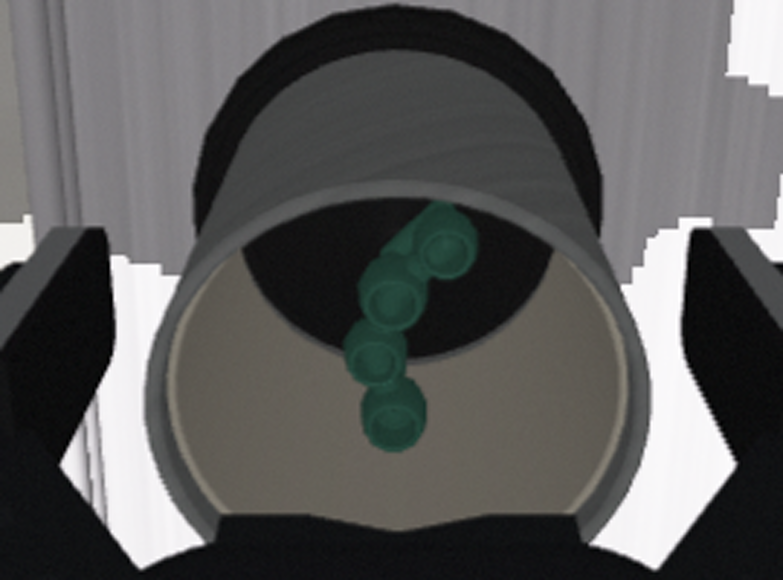

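Emit:
send_rows --targets '[[[0, 0, -0.5, 0, 0, 0], [0, 0, -0.9, 0, 0, 0], [0, 0, -1, 0, 0, 0], [0, 0, -0.9, 0, 0, 0], [0.5, 0, -0.7, 0, 0, 0], [0.9, 0, 0, 0, 0, 0], [1, 0, 0, 0, 0, 0], [1, 0, 0, 0, 0, 0], [1, 0, 0, 0, 0, 0], [1, 0, 0, 0, 0, 0]]]'

```text
time: 19.65
tool_pos: [0.4563, 0.0456, 0.0847]
tool_rot: [3.141, -0.0, 1.571]
force: [1.0, 0.0, -0.1]
grip_width: 0.998
```

Emit:
send_rows --targets '[[[1, -0.04, 0, 0, 0, 0], [1, -0.04, 0, 0, 0, 0], [1, -0.04, 0, 0, 0, 0], [1, 0, 0, 0, 0, 0], [1, 0, 0, 0, 0, 0], [1, 0, 0, 0, 0, 0], [1, 0, 0, 0, 0, 0], [0.8, 0, 0, 0, 0, 0], [0.3, 0, 0, 0, 0, 0], [0, 0, 0, 0, 0, 0]]]'

```text
time: 20.48
tool_pos: [0.4532, 0.2481, 0.0846]
tool_rot: [3.142, -0.0, 1.573]
force: [-0.5, 0.1, 0.5]
grip_width: 0.997
```

```bash
python3 - <<'E'
from h import *
for i in range(3):
  s=ctrl.sense(); print(s['tool_pos'].round(4),s['tool_rot'],s['force'].round(1),s['grip_width'])
  r=cap('wrist','w18')
cv2.imwrite('pics/w18z.png',cv2.resize(r['color'][145:305,240:400,::-1],None,fx=3.7,fy=3.7,interpolation=cv2.INTER_CUBIC))
E
```

```text
[0.4532 0.2481 0.0846] [ 3.14155576e+00 -1.06681282e-04  1.57304225e+00] [-0.5  0.1  0.5] 0.9971268177475878
[0.4532 0.2471 0.0845] [-3.14121412e+00  1.68906570e-04  1.57228148e+00] [ 0.5 -0.6  0.3] 0.9978249667986849
[0.4532 0.2465 0.0845] [-3.14111259e+00  2.32277146e-04  1.57138880e+00] [ 0.1 -0.3  0.4] 0.9996481137666625
```

View pics/w18.png

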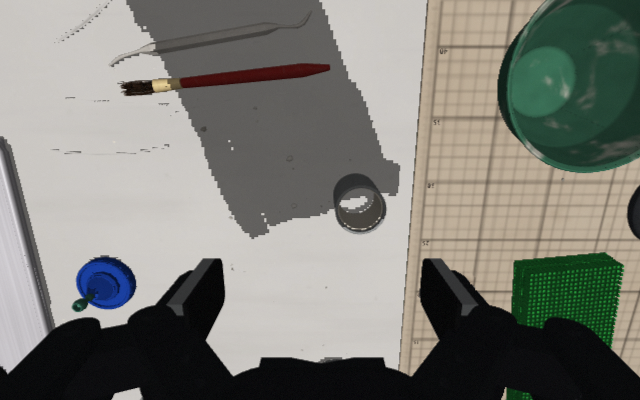

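View pics/w18z.png

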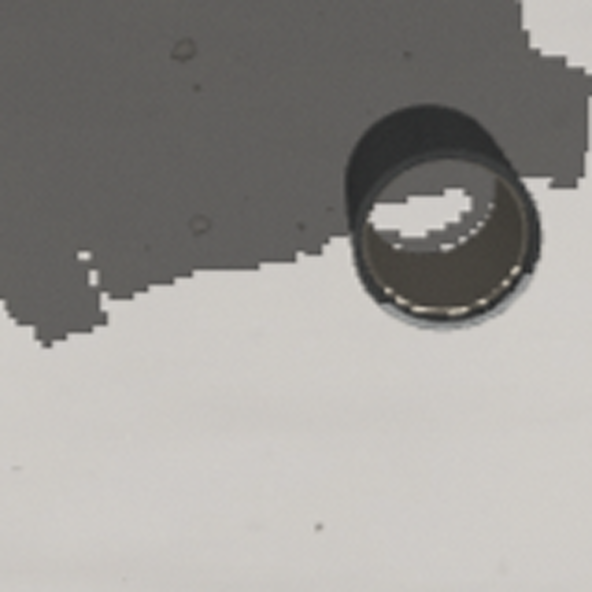

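```bash
python3 - <<'E'
from h import *
s=ctrl.sense(); print(s['tool_pos'].round(4)); r=cap('wrist')
p=onplane(r,[(360.7,185.8),(360.7,233.6),(335.1,209.7),(386.2,209.7)],.044); print(p.round(4),p[:2].mean(0),p[2:].mean(0))
E
```

```text
[0.4533 0.2461 0.0846]
[[0.4346 0.2733 0.044 ]
 [0.4695 0.2745 0.044 ]
 [0.4517 0.256  0.044 ]
 [0.4517 0.2917 0.044 ]] [0.45206496 0.27387012 0.044     ] [0.45169988 0.27382328 0.044     ]
```

Emit:
send_rows --targets '[[[0.5, -0.05, 0, 0, 0, 0], [0.6, 0, 0.2, 0, 0, 0], [0, 0, 0.8, 0, 0, 0], [0, 0, 0.9, 0, 0, 0], [0, 0, 0.9, 0, 0, 0], [0, 0, 0.8, 0, 0, 0], [0, 0, 0.7, 0, 0, 0], [0, 0, 0.44, 0, 0, 0], [0, 0, 0, 0, 0, 0], [0, 0, 0, 0, 0, 0]]]'

```text
time: 21.52
tool_pos: [0.4523, 0.2745, -0.0338]
tool_rot: [-3.141, 0.0, 1.571]
force: [0.6, -0.6, 0.3]
grip_width: 0.998
```

```bash
python3 - <<'E'
from h import *
s=ctrl.sense(); print(s['tool_pos'].round(4),s['tool_rot'],s['force'].round(1),s['grip_width'])
r=cap('wrist','w19')
E
```

```text
[ 0.4523  0.2745 -0.0338] [-3.14103232e+00  1.79765402e-04  1.57056346e+00] [ 0.6 -0.6  0.3] 0.9981083097259781
```

View pics/w19.png

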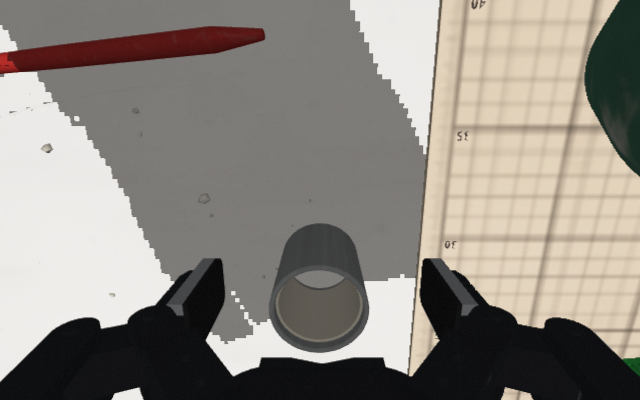

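Emit:
send_rows --targets '[[[0, 0, 0, 0, 0, 0], [0, 0, 0, 0, 0, 0], [0, 0, 0, 0, 0, 0], [0, 0, 0, 0, 0, 0], [0, 0, 0, 0, 0, 0], [0, 0, 0, 0, 0, 0], [0, 0, 0, 0, 0, 0]]]' --hand 0

```text
time: 22.15
tool_pos: [0.4525, 0.2746, -0.0331]
tool_rot: [3.141, -0.0, 1.571]
force: [-1.7, -0.7, 8.2]
grip_width: 0.399
```

```bash
python3 - <<'E'
from h import *
for i in range(3):
  s=ctrl.sense(); print(s['tool_pos'].round(4),s['tool_rot'],s['force'].round(1),s['grip_width'])
  r=cap('wrist','w20')
cv2.imwrite('pics/w20z.png',cv2.resize(r['color'][210:370,240:400,::-1],None,fx=3.7,fy=3.7,interpolation=cv2.INTER_CUBIC))
E
```

```text
[ 0.4525  0.2746 -0.0331] [ 3.14069782e+00 -4.08905375e-04  1.57117107e+00] [-1.7 -0.7  8.2] 0.3987936167624163
[ 0.4525  0.2746 -0.0331] [ 3.14063068e+00 -4.41144059e-04  1.57116233e+00] [-1.4 -1.5  8. ] 0.3960838456032591
[ 0.4524  0.2746 -0.0331] [ 3.14072957e+00 -4.01929418e-04  1.57114806e+00] [-0.5 -0.5  7.2] 0.4003843167346323
```

View pics/w20z.png

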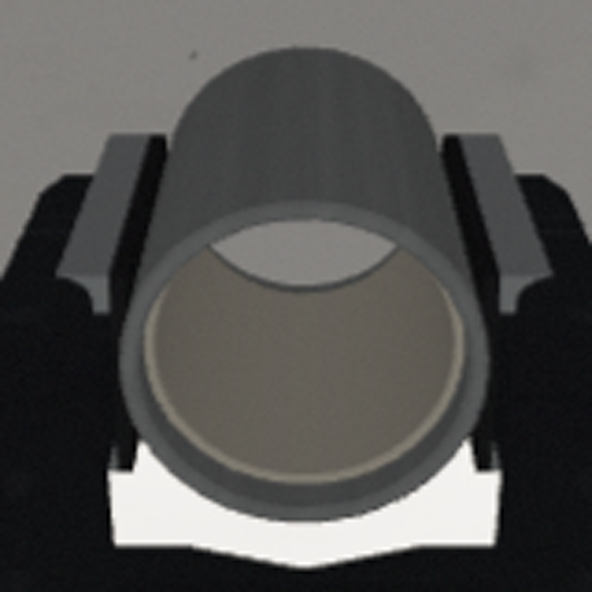

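```bash
python3 - <<'E'
from h import *
a=-.0771;b=-.0331
p=intool([(322.4,264.3),(322.4,350.8),(272.2,305),(372.7,305)],a);print(p.round(4),p[:2].mean(0))
print('top near',p[0,1]+.018,'top far',p[1,1]-.018,'bot near',intool((322.4,222.4),b)[0,1]+.018,'in far',intool((322.4,288.6),b)[0,1]-.016)
E
```

```text
[[ 0.0007 -0.0183 -0.0771]
 [ 0.0008  0.0171 -0.0771]
 [-0.0172 -0.0024 -0.0771]
 [ 0.0187 -0.0024 -0.0771]] [ 0.00076068 -0.00060971 -0.0771    ]
top near -0.0003497076742366885 top far -0.0008697158825263333 bot near -0.00011490574644576826 in far 0.000937441673234618
```

Emit:
send_rows --targets '[[[0, 0, -0.3, 0, 0, 0], [0, 0, -0.6, 0, 0, 0], [0, 0, -0.8, 0, 0, 0], [0, 0, -0.8, 0, 0, 0], [0, 0, -0.8, 0, 0, 0], [0, 0, -0.8, 0, 0, 0], [0, 0, -0.3, 0, 0, 0]]]'

```text
time: 23.03
tool_pos: [0.4529, 0.2749, 0.079]
tool_rot: [3.139, -0.001, 1.571]
force: [0.0, 0.9, -0.7]
grip_width: 0.404
```

Emit:
send_rows --targets '[[[-0.5, 0.2, 0, 0, 0, 0], [-0.9, 0.35, 0, 0, 0, 0], [-1, 0.4, 0, 0, 0, 0], [-1, 0.4, 0, 0, 0, 0], [-1, 0.4, 0, 0, 0, 0], [-1, 0.4, 0, 0, 0, 0], [-1, 0.4, 0, 0, 0, 0], [-1, 0.4, 0, 0, 0, 0], [-1, 0.4, 0, 0, 0, 0], [-1, 0.4, 0, 0, 0, 0]]]'

```text
time: 23.87
tool_pos: [0.5461, 0.0382, 0.0759]
tool_rot: [-3.141, -0.0, 1.571]
force: [-0.1, -0.6, -1.5]
grip_width: 0.402
```

Emit:
send_rows --targets '[[[-1, 0.4, 0, 0, 0, 0], [-1, 0.4, 0, 0, 0, 0], [-1, 0.4, 0, 0, 0, 0], [-1, 0.4, 0, 0, 0, 0], [-0.9, 0.25, 0, 0, 0, 0], [-0.34, 0.12, 0, 0, 0, 0], [0, 0, 0, 0, 0, 0], [0, 0, 0, 0, 0, 0], [0, 0, 0, 0, 0, 0]]]'

```text
time: 24.62
tool_pos: [0.5947, -0.0903, 0.076]
tool_rot: [-3.141, -0.0, 1.572]
force: [0.1, 0.3, -0.4]
grip_width: 0.401
```

```bash
python3 - <<'E'
from h import *
for i in range(2):
  s=ctrl.sense(); print(s['tool_pos'].round(4),s['tool_rot'],s['force'].round(1),s['grip_width'])
  r=cap('wrist','w21')
for t in (45,60,75): print(t,[(np.round(o[:4],4),o[4].round()) for o in formers(r,t)])
cv2.imwrite('pics/w21z.png',cv2.resize(r['color'][60:220,220:420,::-1],None,fx=3.9,fy=3.7,interpolation=cv2.INTER_CUBIC))
E
```

```text
[ 0.5947 -0.0903  0.076 ] [-3.14077587e+00 -4.60016583e-04  1.57157052e+00] [ 0.1  0.3 -0.4] 0.4007671911182799
[ 0.5948 -0.0902  0.0761] [-3.14105113e+00 -3.58377395e-04  1.57207069e+00] [ 0.3  0.3 -1.2] 0.40127638700062046
45 [(array([ 0.6573, -0.2432,  0.0227,  0.0054]), array([119., 273.])), (array([ 5.514e-01, -9.100e-02,  2.340e-02,  2.000e-04]), array([320., 144.])), (array([ 0.4516, -0.09  ,  0.0224,  0.0042]), array([322.,  10.])), (array([ 0.457 , -0.09  ,  0.0333,  0.0026]), array([322.,  34.])), (array([ 0.5304, -0.2612,  0.045 ,  0.014 ]), array([ 88., 113.]))]
60 [(array([0.6457, 0.0961, 0.0212, 0.0042]), array([544., 254.])), (array([ 5.513e-01, -9.110e-02,  2.360e-02,  2.000e-04]), array([320., 144.])), (array([ 0.4518, -0.0901,  0.0223,  0.0042]), array([321.,   9.])), (array([ 0.4605, -0.09  ,  0.0309,  0.0054]), array([322.,  30.]))]
75 [(array([0.6436, 0.1013, 0.0247, 0.0056]), array([551., 254.])), (array([ 5.513e-01, -9.100e-02,  2.370e-02,  2.000e-04]), array([320., 144.])), (array([ 0.4514, -0.0902,  0.0228,  0.0042]), array([321.,   9.])), (array([ 0.4609, -0.0901,  0.0308,  0.0056]), array([322.,  30.]))]
```

View pics/w21.png

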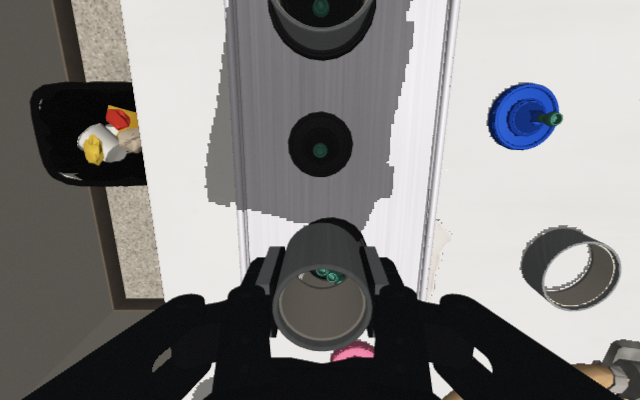

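View pics/w21z.png

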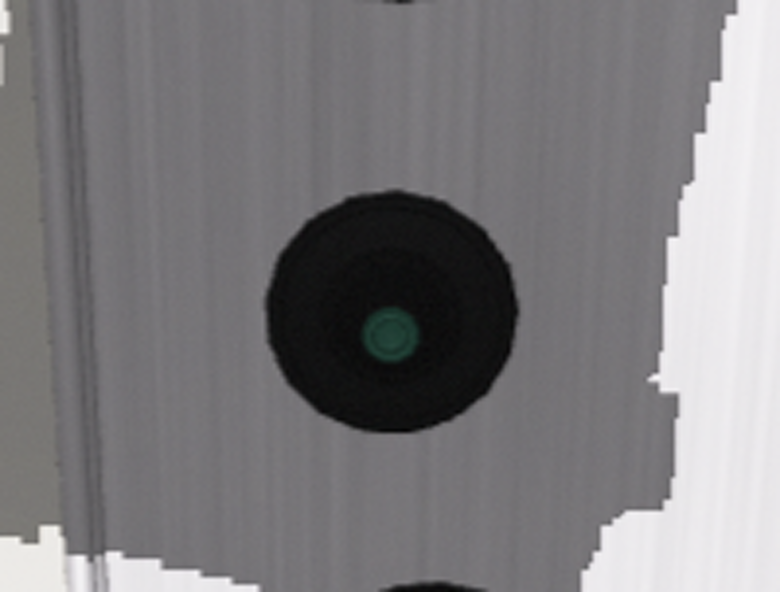

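Emit:
send_rows --targets '[[[-0.06, -0.4, 0, 0, 0, 0], [0, -0.8, 0, 0, 0, 0], [0, -0.53, 0, 0, 0, 0], [0, 0, 0.3, 0, 0, 0], [0, 0, 0.7, 0, 0, 0], [0, 0, 0.2, 0, 0, 0], [0, 0, 0, 0, 0, 0], [0, 0, 0, 0, 0, 0]]]'

```text
time: 25.38
tool_pos: [0.5521, -0.0928, 0.046]
tool_rot: [-3.141, -0.0, 1.571]
force: [-0.2, -0.1, -0.6]
grip_width: 0.399
```

```bash
python3 - <<'E'
from h import *
for i in range(2):
  s=ctrl.sense(); print(s['tool_pos'].round(4),s['tool_rot'],s['force'].round(1),s['grip_width'])
  r=cap('wrist','w22')
cv2.imwrite('pics/w22z.png',cv2.resize(r['color'][190:370,220:420,::-1],None,fx=3.7,fy=3.7,interpolation=cv2.INTER_CUBIC))
r=cap('side','s22')
cv2.imwrite('pics/s22z.png',cv2.resize(r['color'][170:330,240:420,::-1],None,fx=3.7,fy=3.7,interpolation=cv2.INTER_CUBIC))
E
```

```text
[ 0.5521 -0.0928  0.046 ] [-3.14103029e+00 -2.48239848e-04  1.57127803e+00] [-0.2 -0.1 -0.6] 0.3989709005298305
[ 0.5523 -0.0929  0.0464] [ 3.14149567e+00 -8.08958678e-05  1.57118141e+00] [ 0.2 -0.3 -0.7] 0.39855230431949157
```

View pics/w22z.png

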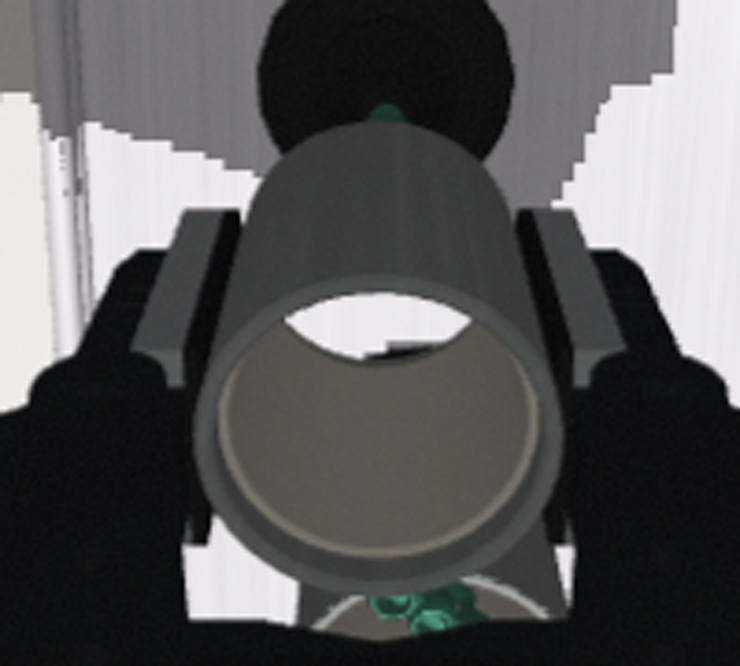

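View pics/s22z.png

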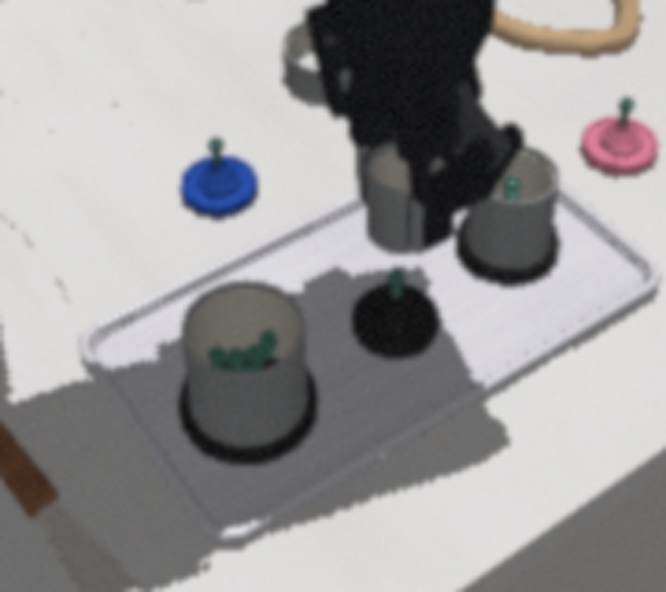

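Emit:
send_rows --targets '[[[0.05, -0.03, 0, 0, 0, 0], [0, 0, 0.3, 0, 0, 0], [0, 0, 0.4, 0, 0, 0], [0, 0, 0.4, 0, 0, 0], [0, 0, 0.4, 0, 0, 0], [0, 0, 0.3, 0, 0, 0], [0, 0, 0.2, 0, 0, 0], [0, 0, 0, 0, 0, 0], [0, 0, 0, 0, 0, 0]]]'

```text
time: 26.28
tool_pos: [0.5512, -0.0917, -0.0042]
tool_rot: [-3.141, -0.0, 1.571]
force: [-0.2, 0.1, -1.2]
grip_width: 0.399
```

```bash
python3 - <<'E'
from h import *
for i in range(2):
  s=ctrl.sense(); print(s['tool_pos'].round(4),s['tool_rot'],s['force'].round(1),s['grip_width'])
  r=cap('wrist','w23')
cv2.imwrite('pics/w23z.png',cv2.resize(r['color'][190:370,220:420,::-1],None,fx=3.7,fy=3.7,interpolation=cv2.INTER_CUBIC))
E
```

```text
[ 0.5512 -0.0917 -0.0042] [-3.14100734e+00 -2.86226455e-04  1.57084934e+00] [-0.2  0.1 -1.2] 0.3992530118887288
[ 0.5514 -0.0918 -0.0038] [ 3.14152789e+00 -7.05183813e-05  1.57090763e+00] [ 0.   0.2 -1.6] 0.4020082206332218
```

View pics/w23z.png

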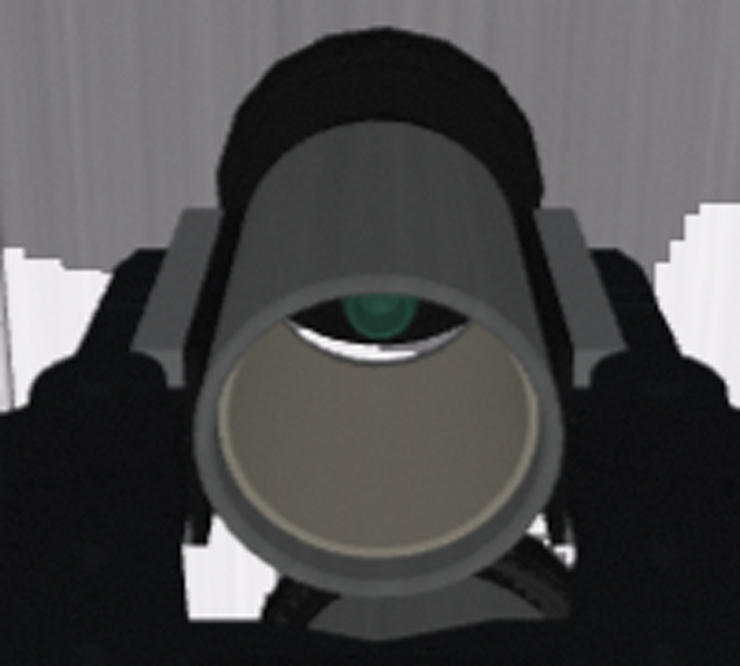

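Centred over the small former: wax at u≈379 in the crop, ring centre also ≈379. I'll finish lowering gently.

Emit:
send_rows --targets '[[[0, 0, 0.15, 0, 0, 0], [0, 0, 0.15, 0, 0, 0], [0, 0, 0.15, 0, 0, 0], [0, 0, 0.1, 0, 0, 0], [0, 0, 0.05, 0, 0, 0], [0, 0, 0.03, 0, 0, 0], [0, 0, 0, 0, 0, 0], [0, 0, 0, 0, 0, 0]]]'

```text
time: 27.05
tool_pos: [0.5513, -0.0917, -0.0196]
tool_rot: [3.142, -0.0, 1.571]
force: [-0.8, 0.2, -0.8]
grip_width: 0.4
```

Emit:
send_rows --targets '[[[0, 0, 0.05, 0, 0, 0], [0, 0, 0.03, 0, 0, 0], [0, 0, 0, 0, 0, 0]]]'

```text
time: 27.3
tool_pos: [0.5514, -0.0918, -0.0211]
tool_rot: [3.141, 0.0, 1.571]
force: [-0.9, -0.2, 4.6]
grip_width: 0.397
```

Emit:
send_rows --targets '[[[0, 0, 0, 0, 0, 0], [0, 0, 0, 0, 0, 0], [0, 0, 0, 0, 0, 0], [0, 0, 0, 0, 0, 0], [0, 0, 0, 0, 0, 0], [0, 0, 0, 0, 0, 0]]]' --hand 1

```text
time: 27.8
tool_pos: [0.5513, -0.0917, -0.0216]
tool_rot: [3.142, -0.0, 1.571]
force: [0.4, 0.1, 0.6]
grip_width: 0.998
```

Emit:
send_rows --targets '[[[0, 0, -0.3, 0, 0, 0], [0, 0, -0.6, 0, 0, 0], [0, 0, -0.9, 0, 0, 0], [0, 0, -1, 0, 0, 0], [0, 0, -1, 0, 0, 0], [0, 0, -1, 0, 0, 0], [0, 0, -1, 0, 0, 0], [0, 0.5, -1, 0, 0, 0], [0, 0.5, -0.5, 0, 0, 0], [0, 0, 0, 0, 0, 0]]]'

```text
time: 28.63
tool_pos: [0.5789, -0.0921, 0.1646]
tool_rot: [3.135, 0.002, 1.571]
force: [-0.5, -0.0, 0.4]
grip_width: 1.002
```

```bash
python3 - <<'E'
from h import *
s=ctrl.sense(); print(s['time'],s['tool_pos'].round(4),s['force'].round(1),s['grip_width'])
r=cap('wrist','w24')
r=cap('side','s24')
cv2.imwrite('pics/s24z.png',cv2.resize(r['color'][170:330,240:440,::-1],None,fx=3.7,fy=3.7,interpolation=cv2.INTER_CUBIC))
E
```

```text
28.6333 [ 0.5789 -0.0921  0.1646] [-0.5 -0.   0.4] 1.0016486412316528
```

View pics/w24.png

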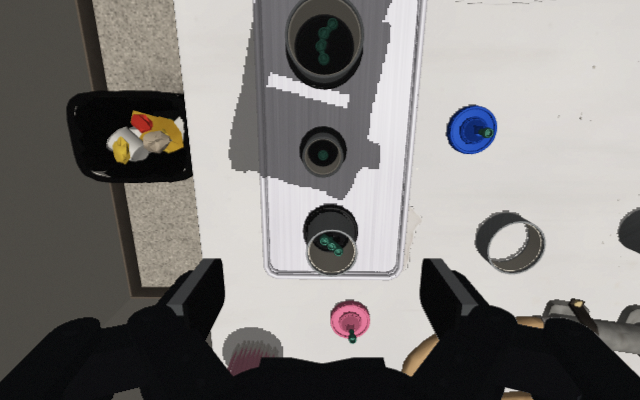

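View pics/s24z.png

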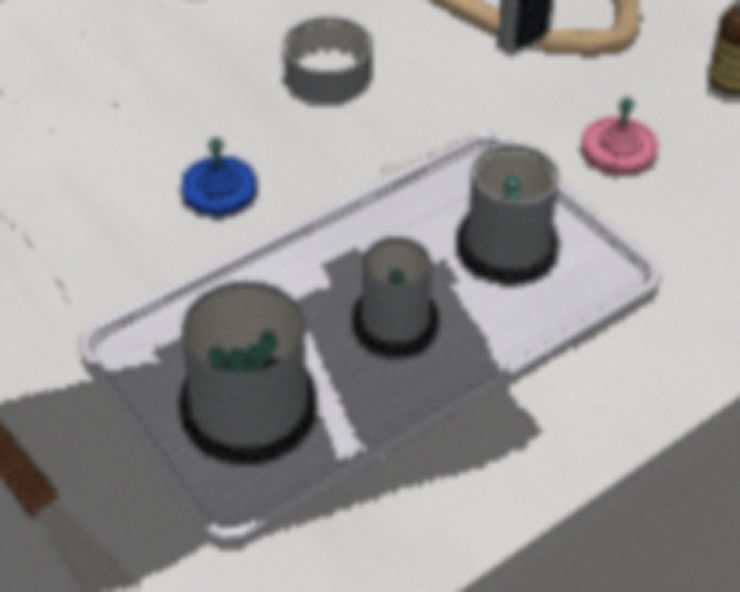

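Emit:
send_rows --targets '[[[0, 0, 0, 0, 0, 0], [0, 0, 0, 0, 0, 0], [0, 0, 0, 0, 0, 0], [0, 0, 0, 0, 0, 0], [0, 0, 0, 0, 0, 0], [0, 0, 0, 0, 0, 0]]]'

```text
time: 29.23
tool_pos: [0.5761, -0.0917, 0.1607]
tool_rot: [-3.141, -0.0, 1.571]
force: [0.5, -0.4, 0.4]
grip_width: 1.001
```

```bash
python3 - <<'E'
from h import *
r=cap('side','s25'); a=cv2.imread('pics/s24.png').astype(int); b=cv2.imread('pics/s25.png').astype(int)
print('changed px on tray', (abs(a-b).max(2)[195:330,255:420]>40).sum())
print(ctrl.finish_job())
E
```

```text
changed px on tray 2
the job is handed in; nothing more can be done
None
```

All three casting rings are on their formers (medium first, then large, then small), and I handed the job in at about 29 s. I never moved the two low rings or the blue and pink look-alikes.

**Seating:** Each ring met firm contact, at 5–11 N, with its lower edge about 12 mm above the worktop. That is the height of the top of the former's foot, within about 1 mm. After release, the side and wrist views showed all three upright and centred, with the wax below their rims. Two side pictures, taken just after the last ring and about 0.6 s later, showed no visible change on the tray.

**What disagreed:** My first try at the medium ring closed on nothing, just above its rim. The pictures put the real fingertips about 45 mm behind the stated tool origin. I grasped that much lower for all three rings, which is why the reported tool heights at the grasps are negative.

Positions from the cameras agreed to within about 1–2 mm, inside the 2.5 mm of play.

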